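# Put an exposed roll film away in the light-tight film safe

### The job

Put the exposed roll film that lies on the bench away in the film safe: slide the safe's cover open, stand the roll upright in the empty cell next to the other two, slide the cover fully shut over all three, and then turn the catch knob counter-clockwise until it clicks over and holds the cover. Leave the graduate, the small bottle, the film can and the empty spool standing where they are.

Things in the scene. Friction and masses are not known exactly. Their poses are not given: they have to be found in the camera images.
- roll: the loose exposed roll film, lying on its side on the bench, 63 mm long and 25 mm across: two black flanges of 25 mm, white paper of 23.6 mm wound between them and a brown sealing band round the middle. Origin at its centre, z along its axis (the two ends are alike). While it lies, its centre is 12.5 mm above the bench. It weighs about 35 g.
- stored_roll_a: a like roll that already stands upright in a cell of the safe, 63 mm long and 25 mm across: two black flanges of 25 mm, white paper of 23.6 mm wound between them and a brown sealing band round the middle. Origin at its centre, z along its axis (the two ends are alike).
- stored_roll_b: the other like roll that already stands upright in a cell of the safe, 63 mm long and 25 mm across: two black flanges of 25 mm, white paper of 23.6 mm wound between them and a brown sealing band round the middle. Origin at its centre, z along its axis (the two ends are alike).
- felt_pad: square of grey felt, 30 mm, on the floor of the empty cell (hidden in the others). Origin at its centre, 9 mm above the bench, axes of the safe: the roll shall stand here, its centre then 40.5 mm above the bench.
- film_safe: low grey metal box, fixed. Origin at bench height under the middle of its compartment; x front wall to rear, y along the row of cells towards the catch side, z up. Outside x -56..90, y -66..66 mm, 86.5 mm high. Compartment x -45..40, y -60..60, floor at z 9 mm; a black insert (to z 31) forms three 34 mm square cells at y -40, 0, 40. Catch bracket: x -9..57, y 66..107, to z 89.
- cover (a joint): slide of the flat aluminium cover (100 x 119 x 4 mm, top at z 82.6 mm) in the safe's rails, in m: 0 fully shut against the front wall, 0.09 fully open, clear of the compartment; it opens along the safe's +x with about 2 N of friction and starts partly open. A steel striker finger on it stands out over the rail towards the catch.
- cover_grip (a point): middle of the black grip bar on the cover: 56 mm long along the safe's y, 12 mm thick along x, from z 82.6 to 102.6 mm; the point is at half its height and has the safe's axes. Cover shut: at x -24 mm, y 0 of the safe.
- catch (a joint): turn of the cam catch about the vertical, in rad: 0 free (tongue points away from the cover), growing counter-clockwise seen from above to 1.2 engaged (tongue behind the cover's striker, so the cover cannot open). A spring plunger resists with about 0.1 N m to half the turn; past it the knob snaps on. Unless the cover is shut, the tongue and the striker get in each other's way.
- catch_grip (a point): on the knob's axis at half the height of its bar grip: black bar 38 mm long, 11 mm thick, from z 99 to 113.5 mm. Axes turn with the knob; the bar's length lies along the point's own x turned by -0.56 rad about z. At catch 0 the point has the safe's axes. The axis stands at x 12, y 88 mm of the safe.
- graduate: clear measuring cylinder with an angular foot of 45 x 52 mm, 190 mm tall, standing loose. Origin at the centre of its underside. To be left alone.
- small_bottle: small brown bottle with a cap, 43 mm across, 82 mm tall, standing loose. Origin at the centre of its underside. To be left alone.
- film_can: film can with a snap cap, 34 mm across, 51 mm tall, standing loose. Origin at the centre of its underside. To be left alone.
- empty_spool: empty black film spool (thin core, no paper), 25 mm across the flanges, 63 mm tall, standing loose. Origin at the centre of its underside. To be left alone.

How it is judged:
On the way, in this order (a step that is already met when the one before it is completed fails the run):
1. the roll stands upright in the empty cell (x of roll in the frame of film_safe between -0.01 and 0.01 m and y of roll in the frame of film_safe between -0.05 and 0.05 m and z of roll in the frame of film_safe between 0.034 and 0.047 m and (angle between roll's own z axis and vertical below 0.25 rad or angle between roll's own z axis and vertical above 2.89 rad) and horizontal distance between roll and felt_pad below 0.012 m), for 0.2 s.
2. the cover is shut over the rolls (all of step 1 and value of joint cover below 0.004 m), for 0.1 s.
At the end, for the whole second after the job is handed in: All three rolls upright (within 14 degrees) in their cells, the loose one within 12 mm of the middle of the empty cell; cover shut to within 4 mm; catch snapped over (at least 1.0 of 1.2 rad); graduate, small bottle, film can and empty spool upright, within 25 mm of where they stood (all of step 2 and x of stored_roll_a in the frame of film_safe between -0.01 and 0.01 m and y of stored_roll_a in the frame of film_safe between -0.05 and 0.05 m and z of stored_roll_a in the frame of film_safe between 0.034 and 0.047 m and (angle between stored_roll_a's own z axis and vertical below 0.25 rad or angle between stored_roll_a's own z axis and vertical above 2.89 rad) and x of stored_roll_b in the frame of film_safe between -0.01 and 0.01 m and y of stored_roll_b in the frame of film_safe between -0.05 and 0.05 m and z of stored_roll_b in the frame of film_safe between 0.034 and 0.047 m and (angle between stored_roll_b's own z axis and vertical below 0.25 rad or angle between stored_roll_b's own z axis and vertical above 2.89 rad) and value of joint catch above 1 rad and linear speed of roll below 0.02 m/s and angle between each of graduate, small_bottle, film_can, empty_spool's own z axis and vertical below 0.2 rad); the robot touches nothing.
It fails at once if the graduate is moved more than 25 mm or knocked over (distance of graduate from where it was at the start of the episode above 0.025 m or angle between graduate's own z axis and vertical above 0.5 rad).
It fails at once if the small bottle is moved more than 25 mm or knocked over (distance of small_bottle from where it was at the start of the episode above 0.025 m or angle between small_bottle's own z axis and vertical above 0.5 rad).
It fails at once if the film can is moved more than 25 mm or knocked over (distance of film_can from where it was at the start of the episode above 0.025 m or angle between film_can's own z axis and vertical above 0.5 rad).
It fails at once if the empty spool is moved more than 25 mm or knocked over (distance of empty_spool from where it was at the start of the episode above 0.025 m or angle between empty_spool's own z axis and vertical above 0.5 rad).
It also fails if it takes over 72 s, if anything falls off the work surface, if the arm or the gripper's body presses on something with over 40 N, if the wrist force passes 120 N, or if a joint passes its speed limit or range.

### The arm

A 6-joint arm with a two-finger parallel gripper is mounted at the origin on a cart in front of the work surface, level with it; the furniture and walls round the work are solid. World frame = base frame: x ahead of the robot, y to its left, z up, the work surface at z = 0. Lengths are in m, angles in rad, forces in N, time in s.
With the tool pointing down it reaches from about 0.35 to 0.725 m from the base axis. Payload 6 kg.
Tool frame: the origin (TCP) lies at the very end of the fingers, on their centre line; the grasp point (between the pads) lies 19 mm behind it; z points along the fingers, y is the line along which they close (so a half turn about z gives the same grasp; the last joint's range is limited). The gripper opens to 85 mm and grips with 20 to 120 N. Pads are 22 mm wide; open, the fingers measure 114 mm over their backs; the gripper's body (76 mm by 85 mm) begins 54 mm behind the grasp point. The pads swing forward as they close: fully open they stand 13 mm farther back than shut.
Start: joints at [-0.861, 0.04, 0.085, 0, -1.615, -0.334], TCP at [0.22, -0.558, 0.231] pointing down, gripper open.
Joint ranges: [-2.56, 2.56], [-1.29, 2.01], [-1.08, 1.49], [-3.29, 1.98], [-2.81, -0.18], [-2.99, 2.99]. Speed limits (rad/s): [2.57, 2.57, 3.01, 3.14, 3.14, 3.14].

### API

Orientations are given as [roll, pitch, yaw] about the fixed x, y, z axes, in that order (R = Rz(yaw) Ry(pitch) Rx(roll)).
In Python, from rig import manip, eyes, workorder gives the robot as it stands. The module is installed in compiled form; this text tells all that it offers.
- The arm moves only by the tool step_arm, never from a script. Its argument "series" is a list of rows, each an object of numbers: "ax", "ay", "az": the turn, a rotation vector about the tool's x, y, z in rad; "tx", "ty", "tz": the shift along the tool's x, y, z in mm; "claw": the finger opening in mm, from 0 to 85.4. In form: [{"ax": .., "ay": .., "az": .., "tx": .., "ty": .., "tz": .., "claw": ..}, ...]. A call has 1 to 20 rows; each row is the pose to reach, as a shift and turn from the pose commanded when the call began, along the tool's axes at that moment; what a row does not reach only later rows make up. A row lasts 1/8 s, in which the tool goes at most 62.5 mm and 10.7 degrees, less where a joint would pass 70% of its speed; a pose out of reach is approached as far as the arm can. A call with a gripper value outside its range is refused whole. The fingers move at their own pace and stop on an object; "force" is the grip in N (left out, the last holds). Time passes only in rows, so rows that repeat a pose let the fingers close. It gives the time, the measured TCP pose, the force, the opening and the grip force at its end, in the units of the state.
- manip.get_state(): the state, without advancing time (a new reading comes with each control period).
- eyes.get_image(name): name is "scene" or "top" or "wrist"; returns a dict with "color" (420x560x3 uint8, red, green, blue), "K" (3x3 intrinsics, pixels), "dist_coeffs" ([k1, k2, p1, p2, k3] as OpenCV has them; the pictures are not rectified), "rvec" (rotation vector, rad) and "tvec" (3), from world to camera coordinates, as OpenCV has them. Camera axes: x right, y down, z forward; pixel columns grow to the right and rows downward; lengths in m; the calibration is good to about 2 mm. A picture is of the moment at which its call begins. There is no depth.
- workorder.job_done(): hands the job in; it is judged then, once.
The state is a dict: "time_s": time; "joints": joint angles; "qvel": joint speeds; "joint_efforts": joint torques, N m; "tool_pos": TCP position; "orientation": TCP orientation; "wrist_force": force on the tool from outside, world axes, zero at the start; "torque": the same for the moment, N m; "grip_width": opening from 0.0 (shut) to 1.0 (fully open); "grip_force": force on a finger pad.
Only numpy, scipy, OpenCV 4.12 (cv2) and the standard library are available. Lean on these libraries where they do the work, as an engineer would, in place of code of your own. Each camera call takes 0.05 s, during which the arm holds its last target. There are 200 camera calls.

## Working session

There is one attempt and no reset: what is moved stays moved. The work goes in short steps, Python scripts to look and compute and a tool call to move; the robot and the scene stay as the last step left them, time stands still between calls to the robot, and variables do not carry over. Pictures are saved under pics/ and viewed, at most 10 in all, crops included, and the job is handed in when it is done.

Besides the shell and the picture viewer there is one more tool, called after "Emit:" as name([rows], argument=value, ...), one row to a line, values as JSON. step_arm: Moves the arm, as the interface text tells. Its arguments: {"type":"object","properties":{"series":{"type":"array"},"force":{"type":"number"}},"required":["series"]}

```bash
mkdir -p pics
cat > h.py <<'E'
import numpy as np, cv2
from rig import manip, eyes, workorder
def cam(n):
    d=eyes.get_image(n); d['R']=cv2.Rodrigues(np.array(d['rvec'],float))[0]; d['t']=np.array(d['tvec'],float).ravel(); return d
def ray(d,uv):
    p=cv2.undistortPoints(np.array(uv,float).reshape(-1,1,2),np.array(d['K']),np.array(d['dist_coeffs'])).reshape(-1,2)
    v=np.c_[p,np.ones(len(p))]@d['R']; return -d['R'].T@d['t'], v/np.linalg.norm(v,axis=1)[:,None]
def onz(d,uv,z):
    c,v=ray(d,uv); return c+v*((z-c[2])/v[:,2])[:,None]
def tri(d1,u1,d2,u2):
    c1,v1=ray(d1,u1);c2,v2=ray(d2,u2);out=[]
    for a,b in zip(v1,v2):
        s=np.linalg.lstsq(np.c_[a,-b],c2-c1,rcond=None)[0]; p,q=c1+s[0]*a,c2+s[1]*b
        out.append(np.r_[(p+q)/2,np.linalg.norm(p-q)])
    return np.array(out)
def proj(d,P): return cv2.projectPoints(np.array(P,float).reshape(-1,1,3),np.array(d['rvec'],float),np.array(d['tvec'],float),np.array(d['K']),np.array(d['dist_coeffs']))[0].reshape(-1,2)
def save(d,n,crop=None,f=1):
    im=cv2.cvtColor(d['color'],cv2.COLOR_RGB2BGR)
    if crop: x0,y0,x1,y1=crop; im=im[y0:y1,x0:x1]
    cv2.imwrite('pics/'+n+'.png',cv2.resize(im,None,fx=f,fy=f,interpolation=cv2.INTER_CUBIC))
E
python3 - <<'E'
from h import *
np.set_printoptions(precision=4,suppress=True)
for n in('scene','top'):
    d=cam(n); save(d,n+'0',None,1.4); print(n,-d['R'].T@d['t'],d['R'][2],d['K'][0][0])
print(manip.get_state())
E
```

```text
scene [ 0.0925 -1.1625  0.5477] [ 0.405   0.8299 -0.3836] 526.0854309667325
top [ 0.2348 -0.2263  1.4905] [ 0.2183 -0.0072 -0.9759] 525.3405843479044
{'time_s': 0.1, 'joints': array([-0.8613,  0.0408,  0.0839, -0.0004, -1.6155, -0.3337]), 'qvel': array([ 0.0001, -0.0003,  0.0006, -0.0006,  0.0002, -0.0025]), 'joint_efforts': array([ -0.0069, -36.9347,  34.8281,   6.9518,  -0.0046,  -0.    ]), 'tool_pos': array([ 0.2202, -0.5578,  0.2304]), 'orientation': array([ 3.14  , -0.0001, -2.7658]), 'wrist_force': array([-0.2939, -0.3451, -0.0167]), 'torque': array([-0.0521, -0.0212, -0.065 ]), 'grip_force': 0.0, 'grip_width': 1.0020378560322583}
```

View pics/scene0.png

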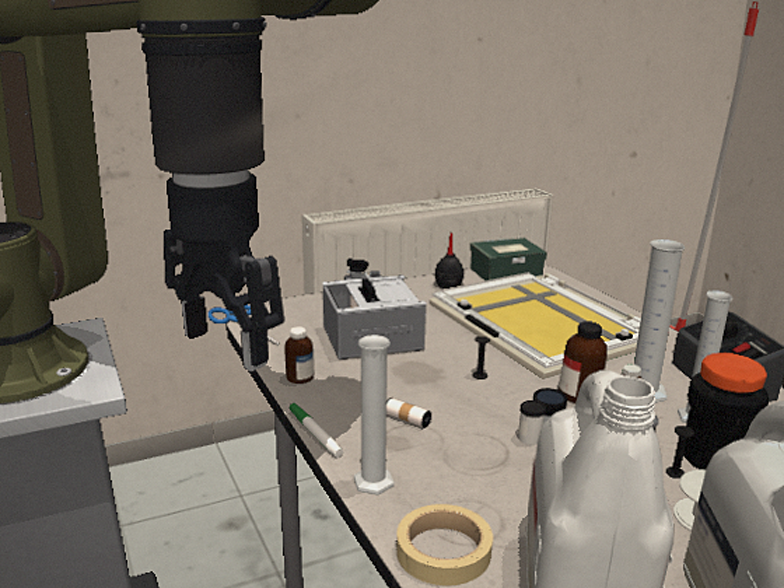

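View pics/top0.png

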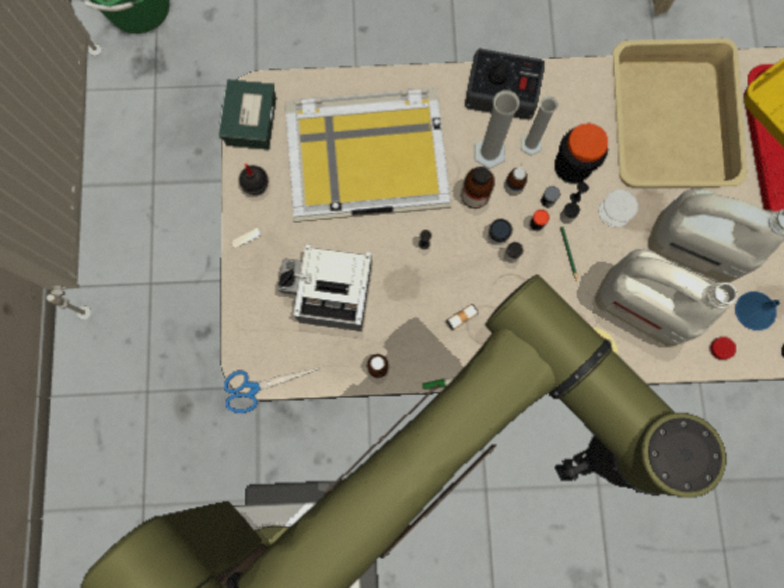

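The scene picture shows the roll at (408,412), close behind the graduate (373,485 at its foot), and the safe at (375,310). In the top picture the roll is at (462,317), the safe at (333,290) with its catch on the left at (288,275), and the bottle at (377,365). Next I get coarse positions for these.

Run:
```python
from h import *
np.set_printoptions(precision=3,suppress=True)
d=cam('top'); s=cam('scene')
f=lambda n,p,z: print(n,onz(d,np.array(p)/1.4,z))
f('roll ends',[(449,323),(476,310)],.0125)
f('safe top corners',[(310,247),(370,252),(360,328),(294,318)],.0865)
f('knob',[(288,274)],.106); f('bottle',[(377,365)],.082); f('spool',[(426,236)],.063)
f('grip',[(332,287)],.09)
t=np.array
print('scene graduate foot',onz(s,t([(373,484)])/1.4,0.005),'grad top',onz(s,t([(374,343)])/1.4,.19))
print('roll tri',tri(d,t([(462,317)])/1.4,s,t([(409,412)])/1.4))
print('grip tri',tri(d,t([(332,287)])/1.4,s,t([(370,289)])/1.4))
w=cam('wrist'); R=w['R']; st=manip.get_state(); c=-R.T@w['t']
Rt=cv2.Rodrigues(np.zeros(3))[0]
from scipy.spatial.transform import Rotation as Ro
Rt=Ro.from_euler('xyz',st['orientation']).as_matrix()
print('cam in tool',Rt.T@(c-st['tool_pos']),'axes cols',(Rt.T@R.T), w['K'][0])
print('tool axes in world cols',Rt)
```

```text
roll ends [[ 0.489 -0.359  0.012]
 [ 0.514 -0.415  0.012]]
safe top corners [[ 0.641 -0.086  0.087]
 [ 0.625 -0.205  0.087]
 [ 0.474 -0.18   0.087]
 [ 0.499 -0.053  0.087]]
knob [[ 0.583 -0.045  0.106]]
bottle [[ 0.402 -0.21   0.082]]
spool [[ 0.661 -0.319  0.063]]
grip [[ 0.557 -0.128  0.09 ]]
scene graduate foot [[ 0.396 -0.502  0.005]] grad top [[ 0.4   -0.495  0.19 ]]
roll tri [[ 0.502 -0.386  0.015  0.004]]
grip tri [[ 0.558 -0.129  0.095  0.005]]
cam in tool [ 0.075  0.001 -0.144] axes cols [[ 0.001 -0.955 -0.296]
 [ 1.     0.001 -0.   ]
 [ 0.001 -0.296  0.955]] [299.153   0.    278.577]
tool axes in world cols [[-0.93  -0.367 -0.   ]
 [-0.367  0.93   0.001]
 [ 0.     0.001 -1.   ]]
```

Emit:
step_arm([
  {"tx": -366, "ty": 165, "tz": -20},
  {"tx": -366, "ty": 165, "tz": -20},
  {"tx": -366, "ty": 165, "tz": -20},
  {"tx": -366, "ty": 165, "tz": -20},
  {"tx": -366, "ty": 165, "tz": -20},
  {"tx": -366, "ty": 165, "tz": -20},
  {"tx": -366, "ty": 165, "tz": -20},
  {"tx": -366, "ty": 165, "tz": -20},
  {"tx": -366, "ty": 165, "tz": -20},
  {"tx": -366, "ty": 165, "tz": -20},
])

```text
invalid input at $.series[0]: expected keys ax, ay, az, tx, ty, tz, claw
```

Run:
```python
from h import *
np.set_printoptions(precision=3,suppress=True)
w=cam('wrist'); save(w,'w1',None,1.4); cv2.imwrite('w1.png',w['color'][:,:,::-1])
import pickle; pickle.dump(w,open('w1.pkl','wb'))
print(manip.get_state())
```

```text
{'time_s': 0.3, 'joints': array([-0.861,  0.04 ,  0.085, -0.   , -1.616, -0.334]), 'qvel': array([ 0.   , -0.002,  0.003,  0.002, -0.002, -0.001]), 'joint_efforts': array([  0.001, -36.744,  34.692,   6.921,  -0.003,  -0.   ]), 'tool_pos': array([ 0.22 , -0.558,  0.231]), 'orientation': array([ 3.141, -0.   , -2.766]), 'wrist_force': array([ 0.449, -0.67 , -0.898]), 'torque': array([-0.016,  0.005,  0.036]), 'grip_force': 0.0, 'grip_width': 1.0019551720152027}
```

View pics/w1.png

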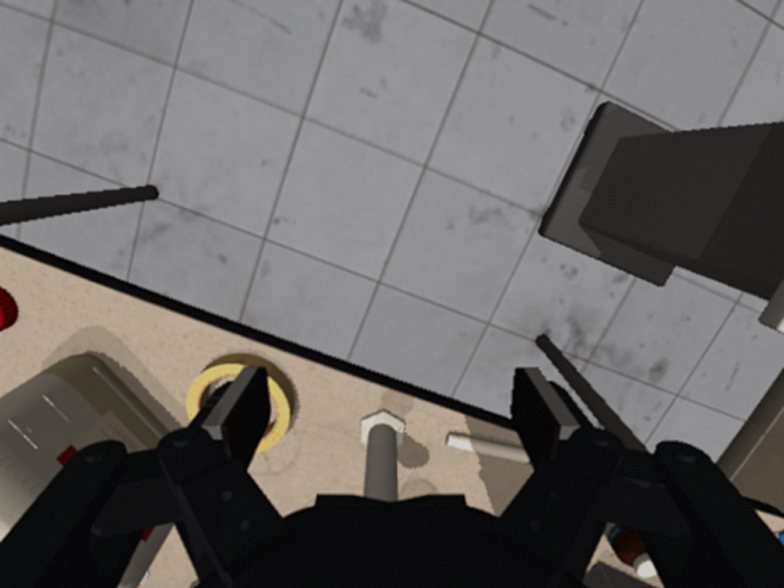

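The rows need every key, so the arm has not moved. This picture shows the graduate's foot at (382,425) and that the gripper hides the lower part of the wrist view. I will put the TCP past the work area so the camera looks down on it.

Emit:
step_arm([
  {"ax": 0, "ay": 0, "az": 0, "tx": -481, "ty": 130, "tz": -70, "claw": 85},
  {"ax": 0, "ay": 0, "az": 0, "tx": -481, "ty": 130, "tz": -70, "claw": 85},
  {"ax": 0, "ay": 0, "az": 0, "tx": -481, "ty": 130, "tz": -70, "claw": 85},
  {"ax": 0, "ay": 0, "az": 0, "tx": -481, "ty": 130, "tz": -70, "claw": 85},
  {"ax": 0, "ay": 0, "az": 0, "tx": -481, "ty": 130, "tz": -70, "claw": 85},
  {"ax": 0, "ay": 0, "az": 0, "tx": -481, "ty": 130, "tz": -70, "claw": 85},
  {"ax": 0, "ay": 0, "az": 0, "tx": -481, "ty": 130, "tz": -70, "claw": 85},
  {"ax": 0, "ay": 0, "az": 0, "tx": -481, "ty": 130, "tz": -70, "claw": 85},
  {"ax": 0, "ay": 0, "az": 0, "tx": -481, "ty": 130, "tz": -70, "claw": 85},
  {"ax": 0, "ay": 0, "az": 0, "tx": -481, "ty": 130, "tz": -70, "claw": 85},
  {"ax": 0, "ay": 0, "az": 0, "tx": -481, "ty": 130, "tz": -70, "claw": 85},
])

```text
time_s: 1.68
tool_pos: [0.6191, -0.2617, 0.3018]
orientation: [-3.141, 0.0, -2.767]
wrist_force: [-0.3, 0.2, 0.4]
grip_width: 0.995
grip_force: 0.0
```

Run:
```python
from h import *
import pickle
w=cam('wrist'); save(w,'w2',None,1.4); pickle.dump(w,open('w2.pkl','wb'))
d=cam('top'); pickle.dump(d,open('t2.pkl','wb'))
```

```text
(no output)
```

View pics/w2.png

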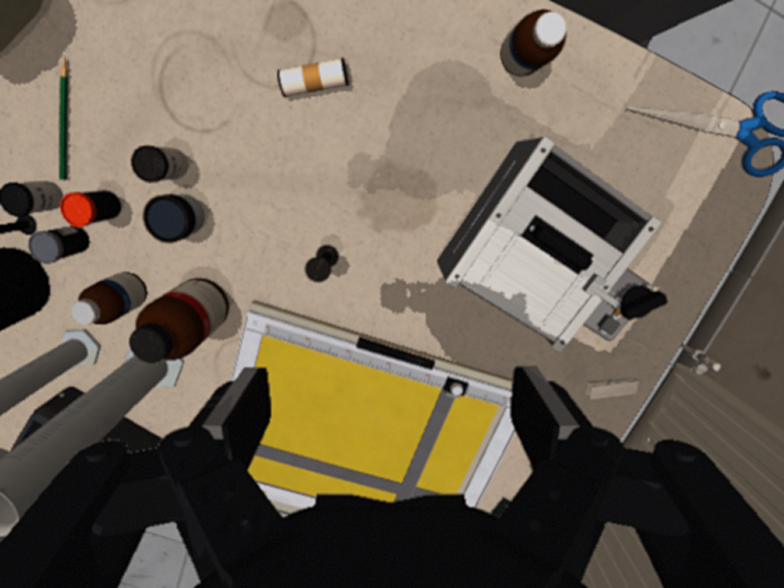

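The wrist picture shows the roll at (281..346, 78) and the safe with its grip bar at (560,243), its knob at (642,300) and its corner screws at (545,145), (653,229), (560,343) and (455,277). The bottle is at (540,38), the spool at (320,265) and the film can at (155,163). Next I measure these against the top view.

Run:
```python
from h import *
import pickle
np.set_printoptions(precision=4,suppress=True)
w=pickle.load(open('w2.pkl','rb')); t=pickle.load(open('t2.pkl','rb'))
def blobs(d,m,amin=20):
    n,l,s,c=cv2.connectedComponentsWithStats(m.astype(np.uint8)); 
    return [(tuple(np.round(c[i],1)),s[i,4]) for i in range(1,n) if s[i,4]>amin]
def around(d,P,r):
    u,v=proj(d,[P])[0].astype(int); m=np.zeros(d['color'].shape[:2],bool); m[max(0,v-r):v+r,max(0,u-r):u+r]=1; return m
# brown band of the roll
for n,d,r in(('w',w,35),('t',t,22)):
    h=cv2.cvtColor(d['color'],cv2.COLOR_RGB2HSV).astype(int); a=around(d,[.502,-.386,.0125],r)
    band=a&(h[...,0]>8)&(h[...,0]<18)&(h[...,1]>110)&(h[...,2]>110); print(n,'band',blobs(d,band,4))
    wh=a&(h[...,1]<45)&(h[...,2]>185); print('white',blobs(d,wh,8))
    print(n,'pred',proj(d,[[.502,-.386,.0125]]))
A=np.array
print('roll ends',onz(w,A([(281,84),(346,73)])/1.4,.0125))
sc=A([(545,145),(653,229),(560,343),(455,277)])/1.4; print('screws',onz(w,sc,.0865), np.linalg.norm(np.diff(onz(w,sc,.0865),axis=0),axis=1))
print('bar ends',onz(w,A([(529,224),(588,265)])/1.4,.1026)); print('knob',onz(w,A([(642,300)])/1.4,.1135))
print('bottle',onz(w,A([(550,28)])/1.4,.082),'spool',onz(w,A([(320,267)])/1.4,.063),'can',onz(w,A([(150,163)])/1.4,.051))
print('tri roll mid', tri(w,A([(313.5,77)])/1.4,t,A([(462,317)])/1.4),'grip',tri(w,A([(559,241)])/1.4,t,A([(332,287)])/1.4))
```

```text
w band [((np.float64(222.1), np.float64(53.7)), np.int32(185))]
white [((np.float64(235.7), np.float64(50.0)), np.int32(209)), ((np.float64(208.0), np.float64(55.2)), np.int32(203))]
w pred [[223.6436  55.5334]]
t band [((np.float64(330.2), np.float64(225.5)), np.int32(29))]
white [((np.float64(335.7), np.float64(222.0)), np.int32(44)), ((np.float64(325.0), np.float64(229.0)), np.int32(42))]
t pred [[329.9866 225.9196]]
roll ends [[ 0.5182 -0.413   0.0125]
 [ 0.4868 -0.3582  0.0125]]
screws [[ 0.4879 -0.1759  0.0865]
 [ 0.5134 -0.054   0.0865]
 [ 0.6403 -0.0804  0.0865]
 [ 0.6181 -0.1995  0.0865]] [0.1245 0.1296 0.1211]
bar ends [[ 0.5512 -0.1649  0.1026]
 [ 0.5633 -0.1017  0.1026]]
knob [[ 0.5721 -0.0481  0.1135]]
bottle [[ 0.406  -0.2103  0.082 ]] spool [[ 0.6603 -0.3159  0.063 ]] can [[ 0.6277 -0.4965  0.051 ]]
tri roll mid [[ 0.501  -0.3863  0.0103  0.0002]] grip [[ 0.5557 -0.1286  0.0901  0.0026]]
```

Emit:
step_arm([
  {"ax": 0, "ay": 0, "az": -1.004, "tx": -30, "ty": 238, "tz": 42, "claw": 85},
  {"ax": 0, "ay": 0, "az": -1.004, "tx": -30, "ty": 238, "tz": 42, "claw": 85},
  {"ax": 0, "ay": 0, "az": -1.004, "tx": -30, "ty": 238, "tz": 42, "claw": 85},
  {"ax": 0, "ay": 0, "az": -1.004, "tx": -30, "ty": 238, "tz": 42, "claw": 85},
  {"ax": 0, "ay": 0, "az": -1.004, "tx": -30, "ty": 238, "tz": 42, "claw": 60},
  {"ax": 0, "ay": 0, "az": -1.004, "tx": -30, "ty": 238, "tz": 42, "claw": 50},
  {"ax": 0, "ay": 0, "az": -1.004, "tx": -30, "ty": 238, "tz": 42, "claw": 50},
  {"ax": 0, "ay": 0, "az": -1.004, "tx": -30, "ty": 238, "tz": 42, "claw": 50},
])

```text
time_s: 2.78
tool_pos: [0.5603, -0.0288, 0.2595]
orientation: [-3.141, 0.0, -1.764]
wrist_force: [0.1, 0.9, -0.2]
grip_width: 0.583
grip_force: 0.0
```

Run:
```python
from h import *
import pickle
w=cam('wrist'); save(w,'w3',None,1.4); pickle.dump(w,open('w3.pkl','wb')); print(manip.get_state()['joints'])
```

```text
[ 3.06421160e-01 -5.83141774e-02  3.81734958e-02 -8.73597597e-05
 -1.66705211e+00 -4.99424477e-01]
```

View pics/w3.png

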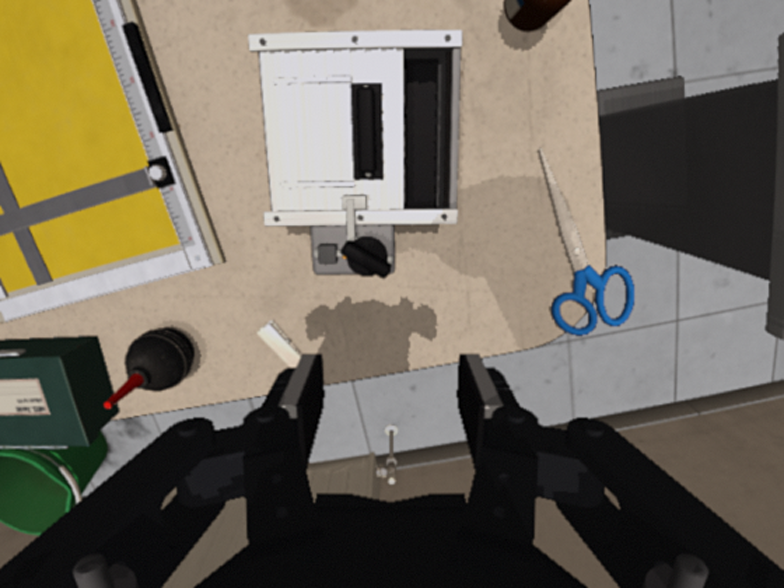

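This picture shows the screw rows at (263,41), (354,38), (449,38) and at (276,217), (361,217), (444,215). The bar runs (353..383, 83..179) and the knob hub is at (366,257).

Run:
```python
from h import *
import pickle
np.set_printoptions(precision=4,suppress=True)
w=pickle.load(open('w3.pkl','rb')); w2=pickle.load(open('w2.pkl','rb')); A=np.array
# screws: rear-left.., order in w3: rear(-x image)=left. match w2 corners
a=A([(449,38),(444,215),(276,217),(263,41)])/1.4; b=A([(545,145),(653,229),(560,343),(455,277)])/1.4
T=tri(w,a,w2,b); print('screws tri\n',T); 
S=onz(w,a,.0865); print('plane\n',S,S.mean(0))
for i,j in((0,1),(3,2)): v=S[j]-S[i]; print('yaw y',np.degrees(np.arctan2(-v[0],v[1])))
for i,j in((0,3),(1,2)): v=S[j]-S[i]; print('yaw x',np.degrees(np.arctan2(v[1],v[0])))
B=onz(w,A([(353,83),(381,83),(383,179),(355,178)])/1.4,.1026); print('bar',B,B.mean(0))
print('bar tri',tri(w,A([(368,131)])/1.4,w2,A([(559,243)])/1.4))
print('knob',onz(w,A([(366,257)])/1.4,.1),tri(w,A([(366,257)])/1.4,w2,A([(642,299)])/1.4))
k=onz(w,A([(345,246),(388,269)])/1.4,.1135); v=k[1]-k[0]; print(k,'bar az',np.degrees(np.arctan2(v[1],v[0])))
p=onz(w2,[(235.7,50),(208,55.2),(222.1,53.7)],.0125+.008); v=p[1]-p[0]; print('roll',p,np.degrees(np.arctan2(v[1],v[0])))
```

```text
screws tri
 [[ 0.4896 -0.1764  0.0876  0.0029]
 [ 0.5143 -0.0593  0.0945  0.0002]
 [ 0.639  -0.0811  0.0874  0.002 ]
 [ 0.6169 -0.1997  0.0871  0.002 ]]
plane
 [[ 0.4909 -0.1766  0.0865]
 [ 0.5136 -0.0582  0.0865]
 [ 0.6383 -0.0812  0.0865]
 [ 0.616  -0.1999  0.0865]] [ 0.5647 -0.129   0.0865]
yaw y -10.857559300445349
yaw y -10.600981410954395
yaw x -10.549466914985448
yaw x -10.453359065902195
bar [[ 0.5604 -0.1579  0.1026]
 [ 0.5422 -0.1543  0.1026]
 [ 0.5531 -0.0932  0.1026]
 [ 0.5721 -0.0976  0.1026]] [ 0.557  -0.1257  0.1026]
bar tri [[ 0.5568 -0.1275  0.0879  0.0012]]
knob [[ 0.5765 -0.0405  0.1   ]] [[ 0.574  -0.0416  0.1042  0.0041]]
[[ 0.588  -0.0538  0.1135]
 [ 0.5615 -0.0317  0.1135]] bar az 140.09637038612124
roll [[ 0.4909 -0.3717  0.0205]
 [ 0.5098 -0.4036  0.0205]
 [ 0.5015 -0.3868  0.0205]] -59.38674599524365
```

Emit:
step_arm([
  {"ax": 0, "ay": 0, "az": -0.008, "tx": 97, "ty": -16, "tz": 100, "claw": 50},
  {"ax": 0, "ay": 0, "az": -0.008, "tx": 97, "ty": -16, "tz": 100, "claw": 50},
  {"ax": 0, "ay": 0, "az": -0.008, "tx": 97, "ty": -16, "tz": 100, "claw": 50},
  {"ax": 0, "ay": 0, "az": -0.008, "tx": 97, "ty": -16, "tz": 170, "claw": 50},
  {"ax": 0, "ay": 0, "az": -0.008, "tx": 97, "ty": -16, "tz": 170, "claw": 50},
  {"ax": 0, "ay": 0, "az": -0.008, "tx": 97, "ty": -16, "tz": 170, "claw": 50},
  {"ax": 0, "ay": 0, "az": -0.008, "tx": 97, "ty": -16, "tz": 170, "claw": 5},
  {"ax": 0, "ay": 0, "az": -0.008, "tx": 97, "ty": -16, "tz": 170, "claw": 5},
  {"ax": 0, "ay": 0, "az": -0.008, "tx": 97, "ty": -16, "tz": 170, "claw": 5},
  {"ax": 0, "ay": 0, "az": -0.008, "tx": 97, "ty": -16, "tz": 170, "claw": 5},
  {"ax": 0, "ay": 0, "az": -0.008, "tx": 97, "ty": -16, "tz": 170, "claw": 5},
], force=30)

```text
time_s: 4.2
tool_pos: [0.5588, -0.1263, 0.0914]
orientation: [-3.139, 0.0, -1.753]
wrist_force: [-0.4, 2.3, 5.9]
grip_width: 0.128
grip_force: 32.9
```

Emit:
step_arm([
  {"ax": 0, "ay": 0, "az": 0, "tx": 0, "ty": -15, "tz": 0, "claw": 5},
  {"ax": 0, "ay": 0, "az": 0, "tx": 0, "ty": -30, "tz": 0, "claw": 5},
  {"ax": 0, "ay": 0, "az": 0, "tx": 0, "ty": -44, "tz": 0, "claw": 5},
  {"ax": 0, "ay": 0, "az": 0, "tx": 0, "ty": -52, "tz": 0, "claw": 5},
  {"ax": 0, "ay": 0, "az": 0, "tx": 0, "ty": -56, "tz": 0, "claw": 5},
  {"ax": 0, "ay": 0, "az": 0, "tx": 0, "ty": -56, "tz": 0, "claw": 5},
  {"ax": 0, "ay": 0, "az": 0, "tx": 0, "ty": -56, "tz": 0, "claw": 5},
])

```text
time_s: 5.08
tool_pos: [0.6134, -0.1364, 0.0914]
orientation: [-3.14, 0.0, -1.753]
wrist_force: [-2.6, 3.6, 7.2]
grip_width: 0.128
grip_force: 33.0
```

Emit:
step_arm([
  {"ax": 0, "ay": 0, "az": 0, "tx": 0, "ty": 0, "tz": 0, "claw": 50},
  {"ax": 0, "ay": 0, "az": 0, "tx": 0, "ty": 0, "tz": 0, "claw": 50},
  {"ax": 0, "ay": 0, "az": 0, "tx": 0, "ty": 0, "tz": 0, "claw": 50},
  {"ax": 0, "ay": 0, "az": 0, "tx": 0, "ty": 0, "tz": -60, "claw": 50},
  {"ax": 0, "ay": 0, "az": 0, "tx": 0, "ty": 0, "tz": -120, "claw": 50},
  {"ax": 0, "ay": 0, "az": -0.716, "tx": 216, "ty": 106, "tz": -130, "claw": 50},
  {"ax": 0, "ay": 0, "az": -0.716, "tx": 216, "ty": 106, "tz": -130, "claw": 50},
  {"ax": 0, "ay": 0, "az": -0.716, "tx": 216, "ty": 106, "tz": -130, "claw": 50},
  {"ax": 0, "ay": 0, "az": -0.716, "tx": 216, "ty": 106, "tz": -130, "claw": 50},
  {"ax": 0, "ay": 0, "az": -0.716, "tx": 216, "ty": 106, "tz": -130, "claw": 50},
  {"ax": 0, "ay": 0, "az": -0.716, "tx": 216, "ty": 106, "tz": -130, "claw": 50},
  {"ax": 0, "ay": 0, "az": -0.716, "tx": 216, "ty": 106, "tz": -130, "claw": 50},
])

```text
time_s: 6.58
tool_pos: [0.4699, -0.329, 0.2189]
orientation: [3.141, 0.001, -1.037]
wrist_force: [0.7, 0.3, 0.4]
grip_width: 0.588
grip_force: 0.0
```

Run:
```python
from h import *
import pickle
np.set_printoptions(precision=4,suppress=True)
w=cam('wrist'); t=cam('top'); pickle.dump((w,t),open('w4.pkl','wb')); print(manip.get_state()['joints'],manip.get_state()['tool_pos'])
save(w,'w4',None,1); 
a=cv2.resize(t['color'][130:270,180:360,::-1],None,fx=3,fy=3,interpolation=cv2.INTER_CUBIC); b=cv2.resize(w['color'][:,:,::-1],None,fx=.75,fy=.75)
H=a.shape[0]; im=np.zeros((H,a.shape[1],3),np.uint8); im[:]=a; 
cv2.imwrite('pics/t4.png',im); cv2.imwrite('pics/c4.png',np.vstack([np.pad(im[:280],((0,0),(0,20),(0,0))),b]))
```

```text
[-0.2612 -0.0303 -0.0082 -0.0001 -1.5935  0.7954] [ 0.4699 -0.329   0.219 ]Traceback (most recent call last):
  File "<stdin>", line 8, in <module>
    return _nx.concatenate(arrs, 0, dtype=dtype, casting=casting)
           ~~~~~~~~~~~~~~~^^^^^^^^^^^^^^^^^^^^^^^^^^^^^^^^^^^^^^^
ValueError: all the input array dimensions except for the concatenation axis must match exactly, but along dimension 1, the array at index 0 has size 560 and the array at index 1 has size 420
```

```bash
python3 - <<'E'
from h import *
import pickle
np.set_printoptions(precision=4,suppress=True)
w,t=pickle.load(open('w4.pkl','rb')); w2=pickle.load(open('w2.pkl','rb'))
C=np.array([.5015,-.3865,.0125]); pr=proj(w,[C])[0]; print('pred',pr)
h=cv2.cvtColor(w['color'],cv2.COLOR_RGB2HSV).astype(int)
m=np.zeros(h.shape[:2],bool); u,v=pr.astype(int); m[max(0,v-70):v+70,max(0,u-70):u+70]=1
for n,k in(('band',(h[...,0]>8)&(h[...,0]<18)&(h[...,1]>110)&(h[...,2]>100)),('white',(h[...,1]<45)&(h[...,2]>185))):
    N,l,s,c=cv2.connectedComponentsWithStats((m&k).astype(np.uint8))
    for i in range(1,N):
        if s[i,4]>60: print(n,c[i],s[i,4],onz(w,[c[i]],.022))
        if n=='band' and s[i,4]>150: print('tri',tri(w,[c[i]],w2,[(222.1,53.7)]))
E
python3 -c "
import cv2
cv2.imwrite('pics/w4b.png',cv2.imread('pics/w4.png'))"
```

```text
pred [280.9717 125.7466]
band [280.5374 126.4769] 281 [[ 0.5017 -0.3858  0.022 ]]
tri [[ 0.5018 -0.3858  0.0246  0.0002]]
white [281. 109.] 285 [[ 0.5107 -0.402   0.022 ]]
white [281.  143.5] 270 [[ 0.4918 -0.3701  0.022 ]]
```

View pics/t4.png

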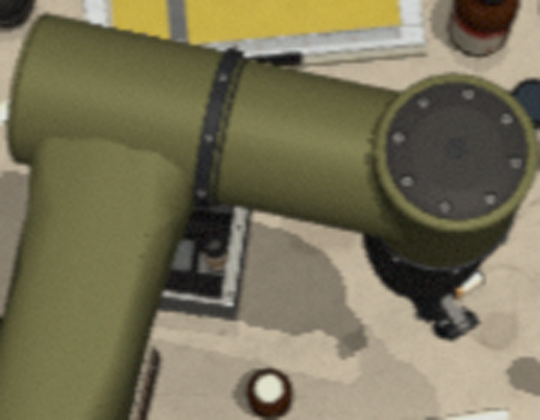

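The top crop shows a stored roll at the safe's right end (213,250) with grey felt beside it at (185,255), so the middle cell looks empty. The loose roll triangulates to (0.502,-0.386) with its top at 24.6 mm, and it lies in line with the tool. Now the tilted grasp.

Emit:
step_arm([
  {"ax": 0, "ay": 0.785, "az": 0, "tx": 4, "ty": 2, "tz": 60, "claw": 50},
  {"ax": 0, "ay": 0.785, "az": 0, "tx": 4, "ty": 2, "tz": 100, "claw": 50},
  {"ax": 0, "ay": 0.785, "az": 0, "tx": 4, "ty": 2, "tz": 120, "claw": 50},
  {"ax": 0, "ay": 0.785, "az": 0, "tx": 4, "ty": 2, "tz": 140, "claw": 50},
  {"ax": 0, "ay": 0.785, "az": 0, "tx": 4, "ty": 2, "tz": 150, "claw": 50},
  {"ax": 0, "ay": 0.785, "az": 0, "tx": 4, "ty": 2, "tz": 150, "claw": 50},
  {"ax": 0, "ay": 0.785, "az": 0, "tx": 4, "ty": 2, "tz": 150, "claw": 50},
])

```text
time_s: 7.55
tool_pos: [0.4803, -0.338, 0.0756]
orientation: [3.132, -0.768, -1.038]
wrist_force: [-0.2, 0.6, -0.7]
grip_width: 0.587
grip_force: 0.0
```

Emit:
step_arm([
  {"ax": 0, "ay": 0, "az": 0, "tx": 0, "ty": 0, "tz": 0, "claw": 50},
  {"ax": 0, "ay": 0, "az": 0, "tx": 0, "ty": 0, "tz": 0, "claw": 50},
])

```text
time_s: 7.8
tool_pos: [0.4808, -0.338, 0.0763]
orientation: [3.133, -0.769, -1.038]
wrist_force: [-0.8, 0.3, 0.2]
grip_width: 0.588
grip_force: 0.0
```

Run:
```python
from h import *
from scipy.spatial.transform import Rotation as Ro
np.set_printoptions(precision=4,suppress=True)
s=manip.get_state();R=Ro.from_euler('xyz',s['orientation']).as_matrix()
print(s['joints'],s['tool_pos']);print(R); print(R.T@(np.array([.4992,-.3816,.012])-s['tool_pos'])*1000)
```

```text
[-0.0713 -0.4554 -1.082   1.0205 -0.7439 -0.1144] [ 0.4808 -0.338   0.0763]
[[ 0.3651 -0.8642  0.3463]
 [-0.6186 -0.5031 -0.6034]
 [ 0.6957  0.0061 -0.7183]]
[-11.0333   5.6294  78.808 ]
```

```bash
cat > kin.py <<'E'
import numpy as np
from scipy.spatial.transform import Rotation as Ro
from scipy.optimize import least_squares
r=lambda ax,a: Ro.from_euler(ax,a).as_matrix()
LO=np.array([-2.56,-1.29,-1.08,-3.29,-2.81,-2.99]);HI=np.array([2.56,2.01,1.49,1.98,-.18,2.99])
def fk(q,p,s4=1,s6=-1):
    a1,h1,L2,a3,L4,d6,e=p
    A=r('z',q[0]); B=A@r('y',q[1]); C=B@r('y',-q[2]); D=C@r('x',s4*q[3]); E=D@r('y',-q[4])@r('x',s6*q[5])
    pos=A@[a1,-e,h1]+B@[0,0,L2]+C@[L4,0,a3]+E@[d6,0,0]
    # tool z = E x-axis ; tool x at q=0,q5=-pi/2,q6=0 has yaw -pi/2 -> (0,-1,0)
    return pos, E@np.array([[0,0,1],[-1,0,0],[0,-1,0.]])
D=[([-.8613,.0404,.0845,0,-1.6157,-.334],[.22,-.558,.231],[3.141,0,-2.766]),
([.306421,-.058314,.0381735,0,-1.66705,-.499424],[.5603,-.0288,.2595],[-3.141,0,-1.764]),
([-.2612,-.0303,-.0082,0,-1.5935,.7954],[.4699,-.329,.219],[3.141,.001,-1.037]),
([-.0713,-.4554,-1.082,1.0205,-.7439,-.1144],[.4808,-.338,.0763],[3.133,-.769,-1.038])]
E
python3 - <<'E'
from kin import *
np.set_printoptions(precision=4,suppress=True)
for s4 in(1,-1):
  for s6 in(1,-1):
    R=[fk(q,np.zeros(7),s4,s6)[1].T@Ro.from_euler('xyz',o).as_matrix() for q,_,o in D]
    print(s4,s6,[round(Ro.from_matrix(x).magnitude(),3) for x in R])
for s4 in(1,-1):
    f=lambda p:np.r_[np.concatenate([fk(q,p,s4)[0]-np.array(x) for q,x,_ in D]),1e-3*(p-[.15,.4,.45,.1,.4,.25,.197])]
    s=least_squares(f,[.15,.4,.45,.1,.4,.25,.197]); print(s4,s.x,np.abs(s.fun[:12]).max())
E
```

```text
1 1 [0.668, 0.999, 1.59, 1.876]
1 -1 [0.0, 0.0, 0.001, 2.041]
-1 1 [0.668, 0.999, 1.59, 0.229]
-1 -1 [0.0, 0.0, 0.001, 0.001]
1 [ 0.4785 -0.3663  0.2109  0.2082  0.0803 -0.1806  0.197 ] 0.01969506207825361
-1 [0.2966 0.0094 0.3018 0.0987 0.2581 0.1864 0.1962] 0.012197555931481752
```

```bash
python3 - <<'E'
import re
s=open('kin.py').read()
s=s.replace("fk(q,p,s4=1,s6=-1)","fk(q,p,s4=-1,s6=-1)").replace("a1,h1,L2,a3,L4,d6,e=p","a1,h1,L2,a3,L4,d6,e,e2,w=p").replace("E@[d6,0,0]","D@[0,-e2,w]+E@[d6,0,0]")
s+='''
P0=np.array([.1,.35,.45,.1,.4,.25,.1,.1,0])
def fit(k=1e-3):
    f=lambda p:np.r_[np.concatenate([fk(q,p)[0]-np.array(x) for q,x,_ in D]),k*(p-P0)]
    s=least_squares(f,P0); return s.x,np.abs(s.fun[:-9]).max()
'''
open('kin.py','w').write(s)
E
python3 - <<'E'
from kin import *
np.set_printoptions(precision=4,suppress=True)
for k in (1e-2,1e-3,1e-4): print(*fit(k))
E
```

```text
[ 0.0098  0.1664  0.3973 -0.0105  0.5415  0.3563  0.0074  0.1891  0.0106] 0.0004389669430244214
[-0.0007  0.1478  0.3996  0.005   0.5521  0.3414 -0.0008  0.1973 -0.0041] 5.883526885538948e-05
[-0.0009  0.1469  0.3995  0.0058  0.5523  0.3405 -0.001   0.1975 -0.0048] 5.839524051598488e-05
```

```bash
cat >> kin.py <<'E'
PP=fit()[0]
def ik(pos,R,q0=None,n=12,rng=np.random.default_rng(0)):
    best=None
    f=lambda q:np.r_[(fk(q,PP)[0]-pos)*5,Ro.from_matrix(fk(q,PP)[1].T@R).as_rotvec()]
    for i in range(n):
        x0=q0 if (i==0 and q0 is not None) else rng.uniform(LO*.6,HI*.6)
        x0=np.clip(x0,LO+.03,HI-.03)
        s=least_squares(f,x0,bounds=(LO+.02,HI-.02),max_nfev=60)
        if np.abs(s.fun).max()<2e-3:
            d=np.abs(s.x-(x0 if q0 is None else q0)).max()
            if best is None or d<best[0]: best=(d,s.x,np.minimum(s.x-LO,HI-s.x).min())
    return best
def tool(azx,tilt): return r('z',azx)@r('x',np.pi)@r('y',tilt)
E
python3 - <<'E'
from kin import *
np.set_printoptions(precision=2,suppress=True)
C=np.array([.5017,-.3859,.0125]); az=np.radians(-59.4); qv=np.array([-.26,-.03,-.01,0,-1.59,.8])
for nm,aa in(('A',az),('B',az+np.pi)):
  a=np.array([np.cos(aa),np.sin(aa),0])
  for flip in(0,1):
    for t in(.52,.65,.785,.9):
      R=tool(aa,t) if not flip else tool(aa+np.pi,-t)
      tip=C-.005*a; tip[2]=.012
      b=ik(tip,R,qv,8); print(nm,'flip',flip,'t',t,None if b is None else (round(b[0],2),b[1],round(b[2],2)))
E
```

```text
A flip 0 t 0.52 (np.float64(0.91), array([-0.18, -0.17, -0.81,  0.64, -0.68,  0.25]), np.float64(0.27))
A flip 0 t 0.65 (np.float64(1.02), array([-0.22, -0.22, -0.97,  0.97, -0.57, -0.02]), np.float64(0.11))
A flip 0 t 0.785 None
A flip 0 t 0.9 None
A flip 1 t 0.52 (np.float64(3.69), array([-0.18, -0.17, -0.81,  0.64, -0.68, -2.89]), np.float64(0.1))
A flip 1 t 0.65 None
A flip 1 t 0.785 None
A flip 1 t 0.9 None
B flip 0 t 0.52 (np.float64(2.92), array([-0.5 ,  0.66,  0.46, -0.27, -1.83, -2.12]), np.float64(0.87))
B flip 0 t 0.65 (np.float64(2.92), array([-0.53,  0.77,  0.61, -0.33, -1.97, -2.12]), np.float64(0.84))
B flip 0 t 0.785 (np.float64(2.95), array([-0.55,  0.89,  0.76, -0.4 , -2.13, -2.15]), np.float64(0.68))
B flip 0 t 0.9 (np.float64(2.98), array([-0.57,  0.99,  0.89, -0.47, -2.26, -2.18]), np.float64(0.55))
B flip 1 t 0.52 (np.float64(0.69), array([-0.5 ,  0.66,  0.46, -0.27, -1.83,  1.02]), np.float64(0.98))
B flip 1 t 0.65 (np.float64(0.8), array([-0.53,  0.77,  0.61, -0.33, -1.97,  1.02]), np.float64(0.84))
B flip 1 t 0.785 (np.float64(0.92), array([-0.55,  0.89,  0.76, -0.4 , -2.13,  1.  ]), np.float64(0.68))
B flip 1 t 0.9 (np.float64(1.02), array([-0.57,  0.99,  0.89, -0.47, -2.26,  0.96]), np.float64(0.55))
```

Run:
```python
from kin import *
np.set_printoptions(precision=2,suppress=True)
C=np.array([.5017,-.3859,.0125]); aa=np.radians(120.6); a=np.array([np.cos(aa),np.sin(aa),0]); t=.85
R0=tool(aa+np.pi,-t); tip=C-.005*a; tip[2]=.012; prel=R0.T@(C-tip); print(prel)
q0=ik(tip,R0,np.array([-.26,-.03,-.01,0,-1.59,.8]),6)[1]; print(q0)
for Cf in([.5,-.386],[.55,-.38],[.58,-.40]):
  for azd in(90,120,150):
    for t2 in(.55,.72):
      Rf=tool(np.radians(azd)+np.pi,t2); p=np.r_[Cf,.035]-Rf@prel
      b=ik(p,Rf,q0,5); print(Cf,azd,t2,None if b is None else (round(b[0],2),b[1],round(b[2],2)),p)
```

```text
[-0. -0.  0.]
[-0.56  0.95  0.84 -0.44 -2.2   0.98]
[0.5, -0.386] 90 0.55 (np.float64(1.46), array([-0.1 , -0.01, -0.62,  0.66, -1.01, -0.28]), np.float64(0.46)) [ 0.5  -0.39  0.04]
[0.5, -0.386] 90 0.72 (np.float64(1.58), array([-0.07, -0.01, -0.74,  0.89, -1.01, -0.49]), np.float64(0.34)) [ 0.5  -0.39  0.04]
[0.5, -0.386] 120 0.55 (np.float64(1.63), array([-0.17, -0.2 , -0.8 ,  0.66, -0.71,  0.25]), np.float64(0.28)) [ 0.5  -0.39  0.04]
[0.5, -0.386] 120 0.72 (np.float64(1.84), array([-0.23, -0.27, -1.  ,  1.08, -0.58, -0.1 ]), np.float64(0.08)) [ 0.5  -0.39  0.04]
[0.5, -0.386] 150 0.55 (np.float64(1.62), array([-0.28, -0.25, -0.71,  0.23, -0.59,  1.16]), np.float64(0.37)) [ 0.5  -0.39  0.04]
[0.5, -0.386] 150 0.72 (np.float64(1.89), array([-0.29, -0.36, -0.95,  0.51, -0.31,  0.91]), np.float64(0.13)) [ 0.5  -0.39  0.04]
[0.55, -0.38] 90 0.55 (np.float64(1.34), array([-0.08,  0.11, -0.5 ,  0.66, -1.02, -0.29]), np.float64(0.58)) [ 0.55 -0.38  0.04]
[0.55, -0.38] 90 0.72 (np.float64(1.47), array([-0.05,  0.1 , -0.62,  0.88, -1.02, -0.5 ]), np.float64(0.46)) [ 0.55 -0.38  0.04]
[0.5
[... 597 characters left out ...]
.02, -0.26]), np.float64(0.68)) [ 0.58 -0.4   0.04]
[0.58, -0.4] 90 0.72 (np.float64(1.45), array([-0.08,  0.19, -0.53,  0.89, -1.01, -0.47]), np.float64(0.55)) [ 0.58 -0.4   0.04]
[0.58, -0.4] 120 0.55 (np.float64(1.51), array([-0.18,  0.01, -0.6 ,  0.67, -0.7 ,  0.23]), np.float64(0.48)) [ 0.58 -0.4   0.04]
[0.58, -0.4] 120 0.72 (np.float64(1.65), array([-0.24, -0.05, -0.81,  1.12, -0.56, -0.15]), np.float64(0.27)) [ 0.58 -0.4   0.04]
[0.58, -0.4] 150 0.55 (np.float64(1.65), array([-0.26, -0.04, -0.54,  0.26, -0.56,  1.12]), np.float64(0.38)) [ 0.58 -0.4   0.04]
[0.58, -0.4] 150 0.72 (np.float64(1.96), array([-0.3 , -0.13, -0.8 ,  0.64, -0.24,  0.78]), np.float64(0.06)) [ 0.58 -0.4   0.04]
```

```bash
cat >> kin.py <<'E'
def delta(pos,R,s=None):
    if s is None:
        from rig import manip; s=manip.get_state()
    Rc=Ro.from_euler('xyz',s['orientation']).as_matrix()
    print('turn',Ro.from_matrix(Rc.T@R).as_rotvec().round(3),'shift mm',(Rc.T@(np.array(pos)-s['tool_pos'])*1000).round(1))
E
python3 - <<'E'
from kin import *
az=np.radians(-59.4); a=-np.array([np.cos(az),np.sin(az),0])
R0=tool(az,-.85); tip=np.array([.5017,-.3859,0])-.005*a; tip[2]=.012
print(tip,R0); pre=tip-.08*R0[:,2]; print(pre)
Rv=tool(az,0); print('vert over'); delta([.52,-.40,.2],Rv); delta(pre,R0)
E
```

```text
[ 0.50424521 -0.39020371  0.012     ] [[ 3.35958755e-01 -8.60742027e-01 -3.82432841e-01]
 [-5.68075231e-01 -5.09041416e-01  6.46658619e-01]
 [-7.51280405e-01  1.22464680e-16 -6.59983146e-01]]
[ 0.53483983 -0.4419364   0.06479865]
vert over
turn [ 0.008 -0.769 -0.004] shift mm [138.7  -1.9 -37.9]
turn [ 0.007 -1.619 -0.008] shift mm [76.   5.5 89.6]
```

Emit:
step_arm([
  {"ax": 0, "ay": 0, "az": 0, "tx": 35, "ty": 0, "tz": -36, "claw": 50},
  {"ax": 0.008, "ay": -0.769, "az": -0.004, "tx": 139, "ty": -2, "tz": -38, "claw": 50},
  {"ax": 0.008, "ay": -0.769, "az": -0.004, "tx": 139, "ty": -2, "tz": -38, "claw": 50},
  {"ax": 0.008, "ay": -0.769, "az": -0.004, "tx": 139, "ty": -2, "tz": -38, "claw": 50},
  {"ax": 0.008, "ay": -0.769, "az": -0.004, "tx": 139, "ty": -2, "tz": -38, "claw": 50},
  {"ax": 0.008, "ay": -0.769, "az": -0.004, "tx": 139, "ty": -2, "tz": -38, "claw": 50},
  {"ax": 0.008, "ay": -0.769, "az": -0.004, "tx": 139, "ty": -2, "tz": -38, "claw": 50},
  {"ax": 0.008, "ay": -0.769, "az": -0.004, "tx": 139, "ty": -2, "tz": -38, "claw": 50},
])

```text
time_s: 8.8
tool_pos: [0.5202, -0.4, 0.2]
orientation: [3.141, -0.001, -1.037]
wrist_force: [-0.1, -0.5, 0.3]
grip_width: 0.585
grip_force: 0.0
```

Run:
```python
from kin import *
az=np.radians(-59.4); R0=tool(az,-.85); tip=np.array([.50425,-.3902,.012])
delta(tip-.08*R0[:,2],R0); delta(tip,R0)
```

```text
turn [ 0.001 -0.851 -0.001] shift mm [ 43.4   8.6 135.3]
turn [ 0.001 -0.851 -0.001] shift mm [-16.8   8.6 188. ]
```

Emit:
step_arm([
  {"ax": 0, "ay": -0.851, "az": 0, "tx": 43, "ty": 9, "tz": 80, "claw": 50},
  {"ax": 0, "ay": -0.851, "az": 0, "tx": 43, "ty": 9, "tz": 100, "claw": 50},
  {"ax": 0, "ay": -0.851, "az": 0, "tx": 43, "ty": 9, "tz": 120, "claw": 50},
  {"ax": 0, "ay": -0.851, "az": 0, "tx": 43, "ty": 9, "tz": 135, "claw": 50},
  {"ax": 0, "ay": -0.851, "az": 0, "tx": 43, "ty": 9, "tz": 135, "claw": 50},
  {"ax": 0, "ay": -0.851, "az": 0, "tx": 43, "ty": 9, "tz": 135, "claw": 50},
  {"ax": 0, "ay": -0.851, "az": 0, "tx": 13, "ty": 9, "tz": 161, "claw": 50},
  {"ax": 0, "ay": -0.851, "az": 0, "tx": -17, "ty": 9, "tz": 188, "claw": 50},
  {"ax": 0, "ay": -0.851, "az": 0, "tx": -17, "ty": 9, "tz": 188, "claw": 50},
  {"ax": 0, "ay": -0.851, "az": 0, "tx": -17, "ty": 9, "tz": 188, "claw": 15},
  {"ax": 0, "ay": -0.851, "az": 0, "tx": -17, "ty": 9, "tz": 188, "claw": 15},
  {"ax": 0, "ay": -0.851, "az": 0, "tx": -17, "ty": 9, "tz": 188, "claw": 15},
  {"ax": 0, "ay": -0.851, "az": 0, "tx": -17, "ty": 9, "tz": 188, "claw": 15},
], force=25)

```text
time_s: 10.42
tool_pos: [0.5056, -0.3914, 0.017]
orientation: [-3.137, 0.844, -1.032]
wrist_force: [1.3, 2.0, 9.9]
grip_width: 0.257
grip_force: 24.2
```

Emit:
step_arm([
  {"ax": 0, "ay": 0, "az": 0, "tx": -15, "ty": 0, "tz": -13, "claw": 15},
  {"ax": 0, "ay": 0, "az": 0, "tx": -35, "ty": 0, "tz": -30, "claw": 15},
  {"ax": 0, "ay": 0, "az": 0, "tx": -60, "ty": 0, "tz": -53, "claw": 15},
  {"ax": 0, "ay": 0, "az": 0, "tx": -60, "ty": 0, "tz": -53, "claw": 15},
])

```text
time_s: 10.92
tool_pos: [0.5054, -0.3921, 0.0989]
orientation: [-3.137, 0.84, -1.033]
wrist_force: [-0.3, 0.0, -0.3]
grip_width: 0.257
grip_force: 24.7
```

Run:
```python
from h import *
w=cam('wrist'); s=cam('scene')
p=manip.get_state()['tool_pos']; u,v=proj(s,[p])[0].astype(int); print(u,v,p)
a=cv2.resize(s['color'][max(0,v-75):v+75,max(0,u-75):u+75],(400,400),interpolation=cv2.INTER_CUBIC); b=cv2.resize(w['color'][170:320,205:355],(400,400),interpolation=cv2.INTER_CUBIC)
cv2.imwrite('pics/c5.png',np.hstack([a,b])[:,:,::-1])
```

```text
294 258 [ 0.50467899 -0.39081192  0.09464387]
```

View pics/c5.png

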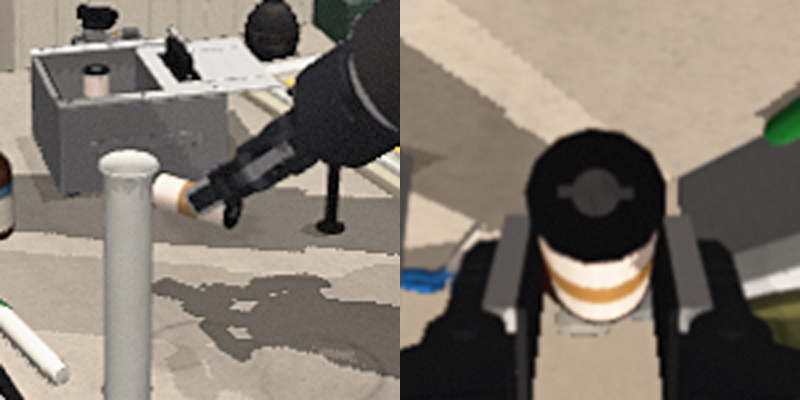

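The picture shows the roll held level near its brown band at (190,198) in the scene half, with one flange facing the wrist camera. The stored roll visible at (95,75) stands upright. Next I turn the roll upright in the air.

Run:
```python
from kin import *
s=dict(orientation=[-3.137,.844,-1.032],tool_pos=np.array([.5056,-.3914,.017]))
Rg=Ro.from_euler('xyz',s['orientation']).as_matrix(); prel=Rg.T@(np.array([.5017,-.3859,.0125])-s['tool_pos']); print(prel)
aa=np.radians(120.6); a=np.array([np.cos(aa),np.sin(aa),0]); at=Rg.T@a
from rig import manip; st=manip.get_state(); q=np.array(st['joints'])
for azd,Cf in((105,[.56,-.38]),(95,[.56,-.38])):
  M=r('z',np.radians(azd-120.6))@Ro.from_rotvec(np.pi/2*np.cross(a,[0,0,-1])).as_matrix()
  Rf=M@Rg; print('a final',Rf@at)
  for z in(.11,.034): 
    p=np.r_[Cf,z]-Rf@prel; b=ik(p,Rf,q,5); print(p,None if b is None else (b[0],b[1].round(2),b[2])); delta(p,Rf)
```

```text
[-0.00110368  0.0005622   0.00801098]
a final [ 4.91002661e-18  1.80030536e-16 -1.00000000e+00]
[ 0.5593735  -0.37550913  0.11671934] (np.float64(1.6052100679036907), array([-0.06, -0.09, -0.68,  0.89, -0.94, -0.21]), np.float64(0.40320079175685164))
turn [0.015 1.563 0.298] shift mm [ -6.8 -54.9 -25.5]
[ 0.5593735  -0.37550913  0.04071934] (np.float64(1.6937828731949138), array([-0.1 , -0.02, -0.77,  1.01, -0.82, -0.36]), np.float64(0.3146279864656284))
turn [0.015 1.563 0.298] shift mm [ 50.2 -54.8  24.8]
a final [ 1.74918622e-17  1.62944205e-16 -1.00000000e+00]
[ 0.56016285 -0.37546856  0.11671934] (np.float64(1.5046118762622709), array([-0.03,  0.  , -0.58,  0.85, -1.08, -0.33]), np.float64(0.5037989833982713))
turn [0.026 1.545 0.491] shift mm [ -6.5 -55.6 -25.8]
[ 0.56016285 -0.37546856  0.04071934] (np.float64(1.5860519559041122), array([-0.05,  0.08, -0.66,  0.93, -0.96, -0.46]), np.float64(0.42235890375643015))
turn [0.026 1.545 0.491] shift mm [ 50.4 -55.5  24.5]
```

Emit:
step_arm([
  {"ax": 0.015, "ay": 1.563, "az": 0.298, "tx": -7, "ty": -55, "tz": -26, "claw": 15},
  {"ax": 0.015, "ay": 1.563, "az": 0.298, "tx": -7, "ty": -55, "tz": -26, "claw": 15},
  {"ax": 0.015, "ay": 1.563, "az": 0.298, "tx": -7, "ty": -55, "tz": -26, "claw": 15},
  {"ax": 0.015, "ay": 1.563, "az": 0.298, "tx": -7, "ty": -55, "tz": -26, "claw": 15},
  {"ax": 0.015, "ay": 1.563, "az": 0.298, "tx": -7, "ty": -55, "tz": -26, "claw": 15},
  {"ax": 0.015, "ay": 1.563, "az": 0.298, "tx": -7, "ty": -55, "tz": -26, "claw": 15},
  {"ax": 0.015, "ay": 1.563, "az": 0.298, "tx": -7, "ty": -55, "tz": -26, "claw": 15},
  {"ax": 0.015, "ay": 1.563, "az": 0.298, "tx": -7, "ty": -55, "tz": -26, "claw": 15},
  {"ax": 0.015, "ay": 1.563, "az": 0.298, "tx": -7, "ty": -55, "tz": -26, "claw": 15},
  {"ax": 0.015, "ay": 1.563, "az": 0.298, "tx": -7, "ty": -55, "tz": -26, "claw": 15},
  {"ax": 0.015, "ay": 1.563, "az": 0.298, "tx": -7, "ty": -55, "tz": -26, "claw": 15},
  {"ax": 0.015, "ay": 1.563, "az": 0.298, "tx": -7, "ty": -55, "tz": -26, "claw": 15},
])

```text
time_s: 12.52
tool_pos: [0.5599, -0.3756, 0.1166]
orientation: [3.14, -0.724, -1.305]
wrist_force: [-0.2, 0.0, -0.2]
grip_width: 0.251
grip_force: 24.7
```

Run:
```python
from h import *
from kin import *
s=cam('scene'); st=manip.get_state(); p=st['tool_pos']; u,v=proj(s,[p])[0].astype(int); print(u,v,p,st['joints'].round(2))
Rf=Ro.from_euler('xyz',st['orientation']).as_matrix(); print((Rf@[-.751,0,.66]).round(3), 'roll centre est',p+Rf@[-.0011,.0006,.008])
x0,y0=u-75,max(0,v-90); a=cv2.resize(s['color'][y0:y0+150,x0:x0+150],(600,600),interpolation=cv2.INTER_CUBIC); cv2.imwrite('pics/c6.png',a[:,:,::-1])
Cc=np.array([.56,-.38,.0]); print('verticals', proj(s,[Cc,Cc+[0,0,.063]]))
```

```text
316 239 [ 0.55980818 -0.3756253   0.11637367] [-0.06 -0.09 -0.67  0.89 -0.94 -0.2 ]
[-0.034  0.121 -0.992] roll centre est [ 0.56038845 -0.38010273  0.10965163]
verticals [[315.49017386 293.0387355 ]
 [316.83573794 265.22450469]]
```

View pics/c6.png

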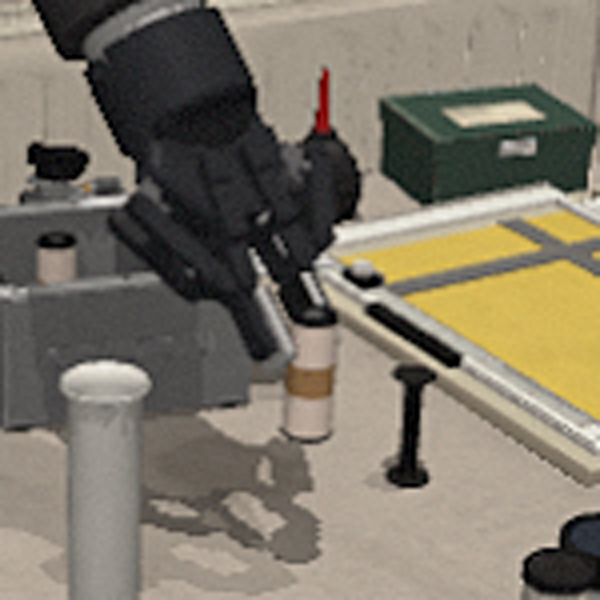

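The roll hangs upright with its band at (310,382) and matches the height I predicted. I lower it onto the bench.

Emit:
step_arm([
  {"ax": 0, "ay": 0, "az": 0, "tx": -24, "ty": 0, "tz": 27, "claw": 15},
  {"ax": 0, "ay": 0, "az": 0, "tx": -42, "ty": 0, "tz": 47, "claw": 15},
  {"ax": 0, "ay": 0, "az": 0, "tx": -48, "ty": 0, "tz": 54, "claw": 15},
  {"ax": 0, "ay": 0, "az": 0, "tx": -51, "ty": 0, "tz": 58, "claw": 15},
  {"ax": 0, "ay": 0, "az": 0, "tx": -51, "ty": 0, "tz": 58, "claw": 15},
])

```text
time_s: 13.2
tool_pos: [0.5595, -0.3757, 0.0391]
orientation: [3.139, -0.725, -1.304]
wrist_force: [-0.0, -0.5, 0.2]
grip_width: 0.255
grip_force: 24.7
```

Emit:
step_arm([
  {"ax": 0, "ay": 0, "az": 0, "tx": -1, "ty": 0, "tz": 2, "claw": 15},
  {"ax": 0, "ay": 0, "az": 0, "tx": -1, "ty": 0, "tz": 2, "claw": 15},
  {"ax": 0, "ay": 0, "az": 0, "tx": -1, "ty": 0, "tz": 2, "claw": 30},
  {"ax": 0, "ay": 0, "az": 0, "tx": -1, "ty": 0, "tz": 2, "claw": 50},
  {"ax": 0, "ay": 0, "az": 0, "tx": -1, "ty": 0, "tz": 2, "claw": 50},
  {"ax": 0, "ay": 0, "az": 0, "tx": -1, "ty": 0, "tz": 2, "claw": 50},
  {"ax": 0, "ay": 0, "az": 0, "tx": 0, "ty": 0, "tz": -30, "claw": 50},
  {"ax": 0, "ay": 0, "az": 0, "tx": 0, "ty": 0, "tz": -80, "claw": 50},
  {"ax": 0, "ay": 0, "az": 0, "tx": 0, "ty": 0, "tz": -130, "claw": 50},
  {"ax": 0, "ay": 0, "az": 0, "tx": 0, "ty": 0, "tz": -130, "claw": 50},
])

```text
time_s: 14.45
tool_pos: [0.5388, -0.2902, 0.1397]
orientation: [-3.137, -0.726, -1.305]
wrist_force: [0.7, 0.4, -1.1]
grip_width: 0.591
grip_force: 0.0
```

Run:
```python
from h import *
from kin import *
import pickle
np.set_printoptions(precision=4,suppress=True)
s=cam('scene'); w=cam('wrist'); t=cam('top'); pickle.dump((s,w,t),open('7.pkl','wb'))
C=[.56,-.38,.0315]; cc={}
for n,d in(('s',s),('w',w),('t',t)):
    h=cv2.cvtColor(d['color'],cv2.COLOR_RGB2HSV).astype(int); u,v=proj(d,[C])[0].astype(int); R=60 if n=='w' else 25
    m=np.zeros(h.shape[:2],bool); m[max(0,v-R):v+R,max(0,u-R):u+R]=1
    k=m&(h[...,0]>8)&(h[...,0]<18)&(h[...,1]>110)&(h[...,2]>90)
    N,l,st,c=cv2.connectedComponentsWithStats(k.astype(np.uint8)); i=1+np.argmax(st[1:,4]) if N>1 else 0
    print(n,(u,v),c[i],st[i]); cc[n]=c[i]
print('tri sw',tri(s,[cc['s']],w,[cc['w']]))
st=manip.get_state(); print(st['tool_pos'],st['orientation'])
# crops
u,v=proj(s,[C])[0].astype(int); a=cv2.resize(s['color'][v-60:v+40,u-50:u+50],(400,400),interpolation=cv2.INTER_CUBIC)
u,v=np.clip(proj(w,[C])[0].astype(int),75,330); b=cv2.resize(w['color'][v-75:v+75,u-75:u+75],(400,400)); cv2.imwrite('pics/c7.png',np.hstack([a,b])[:,:,::-1])
```

```text
s (np.int64(316), np.int64(279)) [316.2353 280.4853] [311 277  11   8  68]
w (np.int64(281), np.int64(199)) [279.5 209.5] [     0      0    560    420 235200]
t (np.int64(327), np.int64(204)) [279.5 209.5] [     0      0    560    420 235200]
tri sw [[ 0.5619 -0.3731  0.0241  0.0046]]
[ 0.5363 -0.2923  0.1346] [ 3.1362 -0.7235 -1.3019]
```

View pics/c7.png

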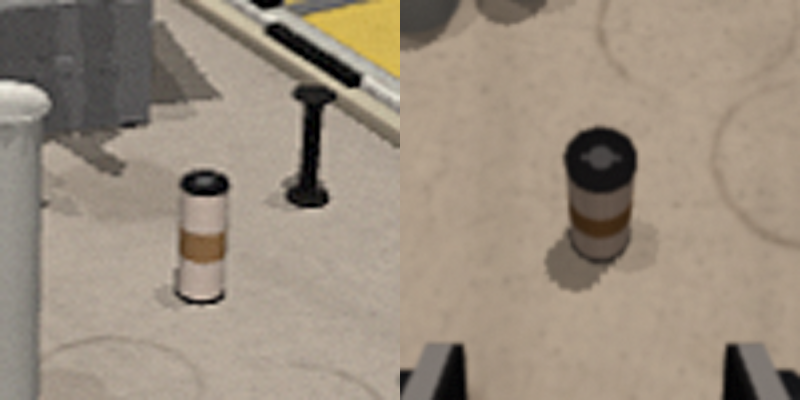

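The roll stands upright: its top flange is at (204,183) in the scene crop and (600,158) in the wrist crop. I work out the regrasp from above.

Run:
```python
from h import *
from kin import *
import pickle
np.set_printoptions(precision=4,suppress=True)
s,w,t=pickle.load(open('7.pkl','rb'))
print(onz(w,[(281,183.3)],.063),onz(s,[(317,264.7)],.063),tri(w,[(281,183.3)],s,[(317,264.7)]))
h=cv2.cvtColor(w['color'],cv2.COLOR_RGB2HSV).astype(int)
m=(h[...,2]<70); m[:160]=0;m[210:]=0;m[:,:260]=0;m[:,305:]=0
cs,_=cv2.findContours(m.astype(np.uint8),cv2.RETR_EXTERNAL,cv2.CHAIN_APPROX_NONE)
for c in cs:
    if len(c)>20: e=cv2.fitEllipse(c); print('ell',e,onz(w,[e[0]],.063))
C=onz(w,[(281,183.3)],.063)[0]
R=tool(np.radians(-100.6),0); 
for z in(.12,.035): p=[C[0],C[1],z]; b=ik(p,R,np.array(manip.get_state()['joints']),4); print(b); delta(p,R)
```

```text
[[ 0.5607 -0.3801  0.063 ]] [[ 0.5614 -0.3782  0.063 ]] [[ 0.5606 -0.3796  0.0639  0.0001]]
ell ((280.26654052734375, 204.1023406982422), (10.54226016998291, 20.999732971191406), 91.40907287597656) [[ 0.556  -0.3602  0.063 ]]
ell ((280.7287292480469, 184.0977325439453), (24.27419662475586, 25.83710479736328), 92.4704360961914) [[ 0.5607 -0.3792  0.063 ]]
(np.float64(0.8628227496971418), array([-0.3014,  0.2574,  0.1233,  0.    , -1.4367,  0.1164]), np.float64(1.2032998980084169))
turn [-0.159 -0.712  0.432] shift mm [58.6 -0.6 71.3]
(np.float64(0.8239193715882325), array([-0.3014,  0.3012,  0.0186,  0.    , -1.2882,  0.1164]), np.float64(1.0985548578564739))
turn [-0.159 -0.712  0.432] shift mm [  2.3  -0.9 135. ]
```

Emit:
step_arm([
  {"ax": -0.159, "ay": -0.712, "az": 0.432, "tx": 59, "ty": -1, "tz": 71, "claw": 50},
  {"ax": -0.159, "ay": -0.712, "az": 0.432, "tx": 59, "ty": -1, "tz": 71, "claw": 50},
  {"ax": -0.159, "ay": -0.712, "az": 0.432, "tx": 59, "ty": -1, "tz": 71, "claw": 50},
  {"ax": -0.159, "ay": -0.712, "az": 0.432, "tx": 59, "ty": -1, "tz": 71, "claw": 50},
  {"ax": -0.159, "ay": -0.712, "az": 0.432, "tx": 59, "ty": -1, "tz": 71, "claw": 50},
  {"ax": -0.159, "ay": -0.712, "az": 0.432, "tx": 59, "ty": -1, "tz": 71, "claw": 50},
  {"ax": -0.159, "ay": -0.712, "az": 0.432, "tx": 59, "ty": -1, "tz": 71, "claw": 50},
  {"ax": -0.159, "ay": -0.712, "az": 0.432, "tx": 59, "ty": -1, "tz": 71, "claw": 50},
])

```text
time_s: 15.6
tool_pos: [0.5612, -0.3795, 0.1206]
orientation: [3.141, -0.001, -1.755]
wrist_force: [0.5, -0.4, -0.8]
grip_width: 0.584
grip_force: 0.0
```

Run:
```python
from kin import *
delta([.5606,-.3797,.035],tool(np.radians(-100.6),0))
```

```text
turn [ 0.    -0.001  0.001] shift mm [ 0.2  0.5 85.6]
```

Emit:
step_arm([
  {"ax": 0, "ay": 0, "az": 0, "tx": 0, "ty": 0, "tz": 40, "claw": 50},
  {"ax": 0, "ay": 0, "az": 0, "tx": 0, "ty": 0, "tz": 75, "claw": 50},
  {"ax": 0, "ay": 0, "az": 0, "tx": 0, "ty": 0, "tz": 86, "claw": 50},
  {"ax": 0, "ay": 0, "az": 0, "tx": 0, "ty": 0, "tz": 86, "claw": 50},
  {"ax": 0, "ay": 0, "az": 0, "tx": 0, "ty": 0, "tz": 86, "claw": 15},
  {"ax": 0, "ay": 0, "az": 0, "tx": 0, "ty": 0, "tz": 86, "claw": 15},
  {"ax": 0, "ay": 0, "az": 0, "tx": 0, "ty": 0, "tz": 86, "claw": 15},
  {"ax": 0, "ay": 0, "az": 0, "tx": 0, "ty": 0, "tz": 86, "claw": 15},
  {"ax": 0, "ay": 0, "az": 0, "tx": 0, "ty": 0, "tz": 86, "claw": 15},
], force=25)

```text
time_s: 16.73
tool_pos: [0.5624, -0.3806, 0.0374]
orientation: [-3.138, -0.001, -1.756]
wrist_force: [-0.1, 1.3, 6.8]
grip_width: 0.27
grip_force: 24.3
```

Emit:
step_arm([
  {"ax": 0, "ay": 0, "az": 0, "tx": 0, "ty": 0, "tz": -30, "claw": 15},
  {"ax": 0, "ay": 0, "az": 0, "tx": 0, "ty": 0, "tz": -80, "claw": 15},
  {"ax": 0, "ay": 0, "az": 0, "tx": 0, "ty": 0, "tz": -130, "claw": 15},
  {"ax": 0, "ay": 0, "az": 0, "tx": 0, "ty": 0, "tz": -130, "claw": 15},
])

```text
time_s: 17.23
tool_pos: [0.5632, -0.3813, 0.1717]
orientation: [-3.131, -0.003, -1.756]
wrist_force: [0.1, -0.3, -1.3]
grip_width: 0.266
grip_force: 24.7
```

Run:
```python
from h import *
np.set_printoptions(precision=1,suppress=True)
t=cam('top'); s=cam('scene')
O=np.array([.548,-.1259,0]); y=np.radians(-10.6); X=np.array([np.cos(y),np.sin(y),0]); Y=np.array([-np.sin(y),np.cos(y),0])
for k in(-.04,0,.04): 
    P=O+k*Y
    for n,d in(('t',t),('s',s)):
        for z in(.072,.009):
            u,v=proj(d,[P+[0,0,z]])[0].round().astype(int); print(k,n,z,(u,v),d['color'][v-1:v+2,u-1:u+2].mean((0,1)))
u,v=proj(t,[O+[0,0,.05]])[0].astype(int); us,vs=proj(s,[O+[0,0,.08]])[0].astype(int)
a=cv2.resize(t['color'][v-40:v+40,u-40:u+40],(400,400),interpolation=cv2.INTER_CUBIC); b=cv2.resize(s['color'][vs-40:vs+40,us-40:us+40],(400,400),interpolation=cv2.INTER_CUBIC)
cv2.imwrite('pics/c8.png',np.hstack([a,b])[:,:,::-1]); print(u,v,us,vs)
```

```text
-0.04 t 0.072 (np.int64(251), np.int64(212)) [70.6 64.7 57.1]
-0.04 t 0.009 (np.int64(252), np.int64(216)) [64.1 53.2 42.9]
-0.04 s 0.072 (np.int64(263), np.int64(223)) [79.2 77.6 77.1]
-0.04 s 0.009 (np.int64(263), np.int64(248)) [155.4 152.1 144. ]
0 t 0.072 (np.int64(237), np.int64(210)) [108.6 106.4  68. ]
0 t 0.009 (np.int64(239), np.int64(214)) [94.7 92.7 57.6]
0 s 0.072 (np.int64(259), np.int64(216)) [109.8 101.   93.8]
0 s 0.009 (np.int64(259), np.int64(240)) [123.2 120.2 116.3]
0.04 t 0.072 (np.int64(223), np.int64(208)) [115.7 113.8  72.4]
0.04 t 0.009 (np.int64(225), np.int64(212)) [115.  113.1  72.1]
0.04 s 0.072 (np.int64(255), np.int64(210)) [46.7 42.1 40.8]
0.04 s 0.009 (np.int64(255), np.int64(233)) [85.  83.2 82.1]
237 211 258 212
```

View pics/c8.png

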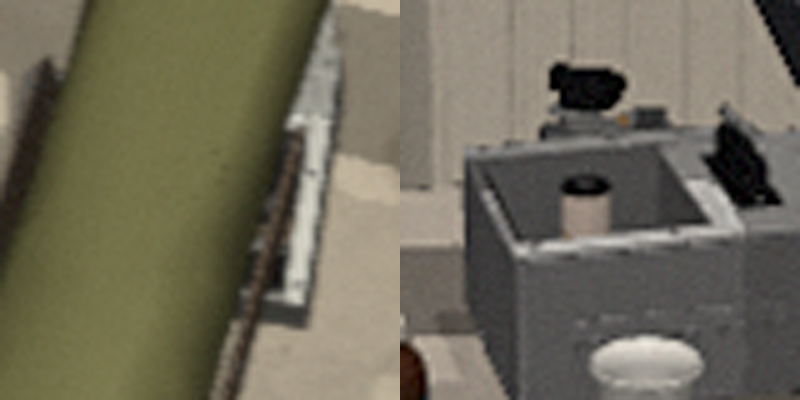

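In the scene half of this last allowed picture, the roll top at (585,187) matches the cell at y +40. The earlier top crop matched y -40, and felt showed at y 0, so the middle cell is the empty one. I move over it.

Emit:
step_arm([
  {"ax": 0, "ay": 0, "az": 0, "tx": -60, "ty": 15, "tz": 0, "claw": 15},
  {"ax": 0, "ay": 0, "az": 0, "tx": -115, "ty": 29, "tz": 0, "claw": 15},
  {"ax": 0, "ay": 0, "az": 0, "tx": -170, "ty": 43, "tz": 0, "claw": 15},
  {"ax": 0, "ay": 0, "az": 0, "tx": -220, "ty": 55, "tz": 0, "claw": 15},
  {"ax": 0, "ay": 0, "az": 0, "tx": -248, "ty": 62, "tz": 0, "claw": 15},
  {"ax": 0, "ay": 0, "az": 0, "tx": -248, "ty": 62, "tz": 0, "claw": 15},
  {"ax": 0, "ay": 0, "az": 0, "tx": -248, "ty": 62, "tz": 0, "claw": 15},
])

```text
time_s: 18.2
tool_pos: [0.5458, -0.1251, 0.1641]
orientation: [3.141, -0.0, -1.756]
wrist_force: [0.4, 0.1, -0.6]
grip_width: 0.269
grip_force: 24.7
```

```bash
cat > chk.py <<'E'
from h import *
from kin import *
np.set_printoptions(precision=4,suppress=True)
st=manip.get_state(); p=st['tool_pos']; s=cam('scene')
B=np.array([p[0],p[1],p[2]-.006])
h=cv2.cvtColor(s['color'],cv2.COLOR_RGB2HSV).astype(int); pr=proj(s,[B])[0]; u,v=pr.astype(int)
m=np.zeros(h.shape[:2],bool); m[max(0,v-25):v+25,max(0,u-25):u+25]=1
k=m&(h[...,0]>8)&(h[...,0]<20)&(h[...,1]>100)&(h[...,2]>70)
N,l,S,c=cv2.connectedComponentsWithStats(k.astype(np.uint8))
print('pred',pr,[(c[i].round(1),S[i,4],S[i,:4]) for i in range(1,N) if S[i,4]>12])
print(p,st['orientation'],st['wrist_force'])
E
python3 chk.py; python3 -c "
from kin import *
delta([.548,-.1259,.0475],tool(np.radians(-100.6),0))"
```

```text
pred [257.5607 180.946 ] [(array([257.1, 181.2]), np.int32(51), array([253, 178,   9,   7], dtype=int32))]
[ 0.5458 -0.1251  0.1641] [ 3.1408 -0.0005 -1.7558] [ 0.3559  0.1422 -0.5675]
turn [ 0.001 -0.001 -0.001] shift mm [-1.000e-01 -2.200e+00  1.168e+02]
```

Emit:
step_arm([
  {"ax": 0, "ay": 0, "az": 0, "tx": 0, "ty": -2, "tz": 40, "claw": 15},
  {"ax": 0, "ay": 0, "az": 0, "tx": 0, "ty": -2, "tz": 75, "claw": 15},
  {"ax": 0, "ay": 0, "az": 0, "tx": 0, "ty": -2, "tz": 90, "claw": 15},
  {"ax": 0, "ay": 0, "az": 0, "tx": 0, "ty": -2, "tz": 98, "claw": 15},
  {"ax": 0, "ay": 0, "az": 0, "tx": 0, "ty": -2, "tz": 98, "claw": 15},
])

```text
time_s: 18.88
tool_pos: [0.5486, -0.1256, 0.0679]
orientation: [-3.14, -0.0, -1.756]
wrist_force: [0.3, -0.1, 0.2]
grip_width: 0.272
grip_force: 24.7
```

Emit:
step_arm([
  {"ax": 0, "ay": 0, "az": 0, "tx": 0, "ty": 0, "tz": 8, "claw": 15},
  {"ax": 0, "ay": 0, "az": 0, "tx": 0, "ty": 0, "tz": 15, "claw": 15},
  {"ax": 0, "ay": 0, "az": 0, "tx": 0, "ty": 0, "tz": 20, "claw": 15},
  {"ax": 0, "ay": 0, "az": 0, "tx": 0, "ty": 0, "tz": 20, "claw": 15},
])

```text
time_s: 19.38
tool_pos: [0.5481, -0.1253, 0.047]
orientation: [-3.141, -0.0, -1.756]
wrist_force: [0.1, 0.5, -0.8]
grip_width: 0.27
grip_force: 24.5
```

Emit:
step_arm([
  {"ax": 0, "ay": 0, "az": 0, "tx": 0, "ty": 0, "tz": 1, "claw": 28},
  {"ax": 0, "ay": 0, "az": 0, "tx": 0, "ty": 0, "tz": 1, "claw": 34},
  {"ax": 0, "ay": 0, "az": 0, "tx": 0, "ty": 0, "tz": 1, "claw": 36},
  {"ax": 0, "ay": 0, "az": 0, "tx": 0, "ty": 0, "tz": 1, "claw": 36},
  {"ax": 0, "ay": 0, "az": 0, "tx": 0, "ty": 0, "tz": -20, "claw": 36},
  {"ax": 0, "ay": 0, "az": 0, "tx": 0, "ty": 0, "tz": -60, "claw": 36},
  {"ax": 0, "ay": 0, "az": 0, "tx": 0, "ty": 0, "tz": -110, "claw": 40},
  {"ax": 0, "ay": 0, "az": 0, "tx": 0, "ty": 0, "tz": -110, "claw": 40},
])

```text
time_s: 20.38
tool_pos: [0.5504, -0.1256, 0.1628]
orientation: [-3.132, 0.001, -1.756]
wrist_force: [0.1, -0.3, -0.2]
grip_width: 0.469
grip_force: 0.0
```

Run:
```python
from h import *
from kin import *
np.set_printoptions(precision=4,suppress=True)
for n in('wrist','scene'):
    d=cam(n); O=np.array([.548,-.1259,0]); y=np.radians(-10.6); Y=np.array([-np.sin(y),np.cos(y),0])
    for k in(-.04,0,.04):
        P=O+k*Y; u,v=proj(d,[P+[0,0,.072]])[0].round().astype(int); r=14 if n=='wrist' else 8
        if not(0<=v<420 and 0<=u<560): print(n,k,'out',u,v); continue
        g=cv2.cvtColor(d['color'],cv2.COLOR_RGB2GRAY)[max(0,v-r):v+r:2,max(0,u-r):u+r:2]; print(n,k,(u,v)); print(g)
```

```text
wrist -0.04 (np.int64(283), np.int64(162))
[[80 53 72 85 65 37 30 22 25 47 83 80 52 79]
 [75 52 64 37 30 31 31 31 31 30 31 54 63 76]
 [79 49 31 30 33 31 32 32 32 32 31 30 32 84]
 [66 30 32 31 31 33 30 31 32 31 32 32 29 65]
 [36 30 31 32 45 82 35 31 30 29 31 30 31 27]
 [30 30 32 30 38 92 81 77 52 32 29 29 29 27]
 [31 30 30 28 39 91 94 98 99 56 27 29 28 28]
 [30 29 30 28 57 96 93 93 96 90 30 29 29 27]
 [30 28 29 28 63 97 95 93 95 87 31 28 28 28]
 [28 28 30 28 40 93 96 93 93 61 28 27 28 28]
 [31 28 28 28 27 44 79 80 93 54 27 28 27 23]
 [39 27 28 28 28 24 24 25 59 55 26 27 27 28]
 [12 28 27 28 26 27 28 26 28 27 27 28 29 13]
 [ 8 13 24 28 28 28 26 28 28 26 27 25 17  9]]
wrist 0 (np.int64(283), np.int64(211))
[[102  87  80 111 117 114 101 101  90 110 121 121 122  84]
 [103  72  99 101  59  42  21  16  16  30  40  75 115 109]
 [ 88  92  86  39  17  18  20  19  21  19  18  17  57 106]
 [ 73  73  27  17  20  19  20  20  21  20  19  18  19  38]
 [ 82  37  18  19  19  18  17  20  20  20  20  19  22  16]
 [ 54  21  19  18  17  20  20  34  32  21  17  22  21  19]
 [ 32  18  18  22  20  23  61  79
[... 1575 characters left out ...]
  78  81  84  82  80]
 [ 82  81  78  81  74  79  82  78]]
scene 0 (np.int64(259), np.int64(216))
[[ 19  23  49  11  31  70  65  67]
 [ 13   0   0   0  60  67  67  71]
 [134 136 145 128  94  67  71  63]
 [127  95  27  39  55  10  52  70]
 [128  79   0  20  17   8  55  68]
 [115 111 126 136 147 147 137 148]
 [179 197 195 207 215 204 189 155]
 [124 118 117 116  95  76  66  90]]
scene 0.04 (np.int64(255), np.int64(210))
[[ 94  94  87  71  70  70  63  61]
 [ 69  70  62  67  68  68  72  71]
 [ 66  75  71  71  65  67  74  71]
 [ 68  69  19  23  49  11  31  70]
 [ 68  69  13   0   0   0  60  67]
 [ 70  68 134 136 145 128  94  67]
 [ 63  66 127  95  27  39  55  10]
 [ 63  68 128  79   0  20  17   8]]
```

All three discs sit where the cells predict, and the middle one's top is at standing height. Now I grip the cover bar again.

Emit:
step_arm([
  {"ax": 0, "ay": 0, "az": 0, "tx": -1, "ty": -40, "tz": 0, "claw": 50},
  {"ax": 0, "ay": 0, "az": 0, "tx": -1, "ty": -64, "tz": 0, "claw": 50},
  {"ax": 0, "ay": 0, "az": 0, "tx": -1, "ty": -64, "tz": 20, "claw": 50},
  {"ax": 0, "ay": 0, "az": 0, "tx": -1, "ty": -64, "tz": 55, "claw": 50},
  {"ax": 0, "ay": 0, "az": 0, "tx": -1, "ty": -64, "tz": 71, "claw": 50},
  {"ax": 0, "ay": 0, "az": 0, "tx": -1, "ty": -64, "tz": 71, "claw": 50},
  {"ax": 0, "ay": 0, "az": 0, "tx": -1, "ty": -64, "tz": 71, "claw": 5},
  {"ax": 0, "ay": 0, "az": 0, "tx": -1, "ty": -64, "tz": 71, "claw": 5},
  {"ax": 0, "ay": 0, "az": 0, "tx": -1, "ty": -64, "tz": 71, "claw": 5},
  {"ax": 0, "ay": 0, "az": 0, "tx": -1, "ty": -64, "tz": 71, "claw": 5},
  {"ax": 0, "ay": 0, "az": 0, "tx": -1, "ty": -64, "tz": 71, "claw": 5},
], force=40)

```text
time_s: 21.85
tool_pos: [0.6122, -0.1361, 0.0881]
orientation: [-3.138, -0.0, -1.755]
wrist_force: [0.1, 1.1, 6.3]
grip_width: 0.122
grip_force: 41.8
```

Emit:
step_arm([
  {"ax": 0, "ay": 0, "az": 0, "tx": 0, "ty": 15, "tz": 0, "claw": 5},
  {"ax": 0, "ay": 0, "az": 0, "tx": 0, "ty": 35, "tz": 0, "claw": 5},
  {"ax": 0, "ay": 0, "az": 0, "tx": 0, "ty": 55, "tz": 0, "claw": 5},
  {"ax": 0, "ay": 0, "az": 0, "tx": 0, "ty": 70, "tz": 0, "claw": 5},
  {"ax": 0, "ay": 0, "az": 0, "tx": 0, "ty": 80, "tz": 0, "claw": 5},
  {"ax": 0, "ay": 0, "az": 0, "tx": 0, "ty": 86, "tz": 0, "claw": 5},
  {"ax": 0, "ay": 0, "az": 0, "tx": 0, "ty": 89, "tz": 0, "claw": 5},
  {"ax": 0, "ay": 0, "az": 0, "tx": 0, "ty": 89, "tz": 0, "claw": 5},
  {"ax": 0, "ay": 0, "az": 0, "tx": 0, "ty": 89, "tz": 0, "claw": 5},
])

```text
time_s: 22.98
tool_pos: [0.5248, -0.1201, 0.0881]
orientation: [-3.138, -0.001, -1.756]
wrist_force: [-0.4, -0.5, 7.7]
grip_width: 0.13
grip_force: 42.1
```

Emit:
step_arm([
  {"ax": 0, "ay": 0, "az": 0, "tx": 0, "ty": 2, "tz": 0, "claw": 5},
  {"ax": 0, "ay": 0, "az": 0, "tx": 0, "ty": 4, "tz": 0, "claw": 5},
  {"ax": 0, "ay": 0, "az": 0, "tx": 0, "ty": 4, "tz": 0, "claw": 5},
])

```text
time_s: 23.35
tool_pos: [0.5245, -0.12, 0.0881]
orientation: [-3.129, 0.0, -1.756]
wrist_force: [18.6, -7.4, -4.3]
grip_width: 0.125
grip_force: 40.8
```

Emit:
step_arm([
  {"ax": 0, "ay": 0, "az": 0, "tx": 0, "ty": -3, "tz": 0, "claw": 5},
  {"ax": 0, "ay": 0, "az": 0, "tx": 0, "ty": -3, "tz": 0, "claw": 40},
  {"ax": 0, "ay": 0, "az": 0, "tx": 0, "ty": -3, "tz": 0, "claw": 40},
  {"ax": 0, "ay": 0, "az": 0, "tx": 0, "ty": -3, "tz": 0, "claw": 40},
  {"ax": 0, "ay": 0, "az": 0, "tx": 0, "ty": -3, "tz": -40, "claw": 40},
  {"ax": 0, "ay": 0, "az": 0, "tx": 0, "ty": -3, "tz": -80, "claw": 40},
  {"ax": 0, "ay": 0, "az": 0, "tx": 0, "ty": -3, "tz": -80, "claw": 40},
])

```text
time_s: 24.22
tool_pos: [0.5243, -0.1197, 0.1701]
orientation: [-3.134, 0.001, -1.756]
wrist_force: [-0.3, -0.0, -0.4]
grip_width: 0.472
grip_force: 0.0
```

```bash
cat > bar.py <<'E'
from h import *
from kin import *
import sys
np.set_printoptions(precision=4,suppress=True)
# dark grip bar of the cover near its shut place, seen by the wrist camera, at z .1026
d=cam('wrist'); g=cv2.cvtColor(d['color'],cv2.COLOR_RGB2GRAY)
O=np.array([.548,-.1259,0]); y=np.radians(-10.6); X=np.array([np.cos(y),np.sin(y),0]); Y=np.array([-np.sin(y),np.cos(y),0])
q=proj(d,[O+x*X+yy*Y+[0,0,.1026] for x,yy in((-.054,-.045),(.006,-.045),(.006,.045),(-.054,.045))])
m=np.zeros(g.shape,np.uint8); cv2.fillConvexPoly(m,q.astype(np.int32),1); k=((g<70)&(m>0)).astype(np.uint8)
N,l,S,c=cv2.connectedComponentsWithStats(k)
for i in range(1,N):
    if S[i,4]>100:
        p=onz(d,[c[i]],.1)[0]-O; print('dark',c[i],S[i],'safe xy mm',1000*p@X,1000*p@Y)
E
python3 bar.py; python3 -c "
from kin import *
R=tool(np.radians(-42.7),0)
for z in(.15,.101): delta([.576,-.041,z],R)
from rig import manip
q=np.array(manip.get_state()['joints'])
for az in (-42.7,30): print(ik([.576,-.041,.101],tool(np.radians(az),0),q,3))"
```

```text
dark [278.7202 211.9358] [ 265  172   28   81 2041] safe xy mm -23.80594771961351 -4.2927119432890555
turn [-4.000e-03 -1.000e-03 -1.011e+00] shift mm [-86.7 -37.3  17.9]
turn [-4.000e-03 -1.000e-03 -1.011e+00] shift mm [-86.6 -37.1  66.9]
(np.float64(0.8852395678225231), array([ 2.76198263e-01,  4.22873695e-03, -1.88896687e-01,  6.51635459e-15,
       -1.37767090e+00,  5.49342473e-01]), np.float64(0.8911033128735232))
(np.float64(2.1540939340223932), array([ 2.76198263e-01,  4.22873695e-03, -1.88896687e-01,  2.12067609e-16,
       -1.37767090e+00,  1.81819684e+00]), np.float64(0.8911033128735675))
```

The cover bar measures x -23.8 mm in the safe's frame, so the cover is shut. Now the knob.

Emit:
step_arm([
  {"ax": 0, "ay": 0, "az": -1.011, "tx": -87, "ty": -37, "tz": 0, "claw": 40},
  {"ax": 0, "ay": 0, "az": -1.011, "tx": -87, "ty": -37, "tz": 0, "claw": 40},
  {"ax": 0, "ay": 0, "az": -1.011, "tx": -87, "ty": -37, "tz": 0, "claw": 40},
  {"ax": 0, "ay": 0, "az": -1.011, "tx": -87, "ty": -37, "tz": 0, "claw": 40},
  {"ax": 0, "ay": 0, "az": -1.011, "tx": -87, "ty": -37, "tz": 18, "claw": 40},
  {"ax": 0, "ay": 0, "az": -1.011, "tx": -87, "ty": -37, "tz": 18, "claw": 40},
  {"ax": 0, "ay": 0, "az": -1.011, "tx": -87, "ty": -37, "tz": 18, "claw": 40},
  {"ax": 0, "ay": 0, "az": -1.011, "tx": -87, "ty": -37, "tz": 18, "claw": 40},
])

```text
time_s: 25.28
tool_pos: [0.575, -0.0407, 0.1478]
orientation: [3.142, -0.0, -0.746]
wrist_force: [0.4, 0.1, -0.2]
grip_width: 0.47
grip_force: 0.0
```

Run:
```python
from h import *
from kin import *
np.set_printoptions(precision=4,suppress=True)
d=cam('wrist'); s=manip.get_state(); delta([.576,-.041,.101],tool(np.radians(-42.7),0))
u,v=proj(d,[[.576,-.041,.1135]])[0].astype(int); g=cv2.cvtColor(d['color'],cv2.COLOR_RGB2GRAY); print(u,v)
print(g[max(0,v-40):v+40:4,u-40:u+40:4])
```

```text
turn [-0.    -0.001 -0.001] shift mm [ 0.8 -0.4 47.1]
279 237
[[120 120 111  75  75  70 139 106 128 126 126 128 126 126 120 178 207  97
  182 184]
 [ 65 119 119  78  92 108 165 110  69  68 115 104 122 128 130 109 206  94
  163 208]
 [ 69  72  79 119 120 117 136 101  86  72  53 115 111 120 129 127 112 206
  207 206]
 [103  61  74  72 119 122  84 102  28   7   5   5  61 111 117 129 116 193
  206 206]
 [104 100  64  74  76  76  76  10   8  17  18  19   9  16 101 111 128  98
  205 207]
 [107 107  75  70  75  76  14  16   8  17  21  24  13  23  19 110 106 105
  125 182]
 [107 101  86  61  74  34  15  14   9  18  21  23  13  19  20  25  61  64
   55 177]
 [107 106  85  84  51  10  11  13  12  17  18  22   8   9  13  12  63  63
   64  60]
 [108 104  85 132 123   5  12  12   5  13  10  11   7  10   9   8  63  62
   55  69]
 [108 107  91 144 142   7  11  10   5   8   9   9   6  11  10  11  58  60
   85  71]
 [106 112 147 141 147  27   5  10   7   8   8   7   3   9   9  34 135 127
   52  83]
 [105 163 152 142 154 165   7   6   3   9   6   9   6   9   8 138 143  76
   89  85]
 [137 164 164 163 163 159 125  11   4   7   9  10   5   7 137 143 145  86
   89 138]
 [164 160 165 166 159 163 159 165  26   5   8   9  21 136 133 138 145 146
  145 139]
 [ 48 163 164 165 162 158 163 160  84   6   6  10  53 141 142 142 140 145
  142 144]
 [ 23 161 160 160 161 161 161 165  81   7   6   8  53 143 138 139 136 144
  144 147]
 [ 12 164 157 155 163 163 154 161 147   3   6   3 114 140 141 141 139 140
  139 140]
 [  6 167 162 159 160 160 160 158 163 161 160 159 142 140 133 141 139 137
  137 138]
 [  0 165 158 162 154 162 163 158 155 163 159 152 140 136 140 139 137 137
  139 144]
 [  0 163 160 159 158 158 164 163 162 153 157 144 143 143 133 139 139 140
  142 138]]
```

Emit:
step_arm([
  {"ax": 0, "ay": 0, "az": 0, "tx": 1, "ty": 0, "tz": 25, "claw": 40},
  {"ax": 0, "ay": 0, "az": 0, "tx": 1, "ty": 0, "tz": 42, "claw": 40},
  {"ax": 0, "ay": 0, "az": 0, "tx": 1, "ty": 0, "tz": 47, "claw": 40},
  {"ax": 0, "ay": 0, "az": 0, "tx": 1, "ty": 0, "tz": 47, "claw": 40},
  {"ax": 0, "ay": 0, "az": 0, "tx": 1, "ty": 0, "tz": 47, "claw": 4},
  {"ax": 0, "ay": 0, "az": 0, "tx": 1, "ty": 0, "tz": 47, "claw": 4},
  {"ax": 0, "ay": 0, "az": 0, "tx": 1, "ty": 0, "tz": 47, "claw": 4},
  {"ax": 0, "ay": 0, "az": 0, "tx": 1, "ty": 0, "tz": 47, "claw": 4},
  {"ax": 0, "ay": 0, "az": 0, "tx": 1, "ty": 0, "tz": 47, "claw": 4},
], force=50)

```text
time_s: 26.45
tool_pos: [0.5761, -0.0419, 0.1024]
orientation: [-3.141, -0.002, -0.745]
wrist_force: [-3.5, -1.8, 4.9]
grip_width: 0.111
grip_force: 50.5
```

Gripped (about 10 mm). I turn it counter-clockwise.

Emit:
step_arm([
  {"ax": 0, "ay": 0, "az": -0.15, "tx": 0, "ty": 0, "tz": 0, "claw": 4},
  {"ax": 0, "ay": 0, "az": -0.3, "tx": 0, "ty": 0, "tz": 0, "claw": 4},
  {"ax": 0, "ay": 0, "az": -0.45, "tx": 0, "ty": 0, "tz": 0, "claw": 4},
  {"ax": 0, "ay": 0, "az": -0.6, "tx": 0, "ty": 0, "tz": 0, "claw": 4},
  {"ax": 0, "ay": 0, "az": -0.75, "tx": 0, "ty": 0, "tz": 0, "claw": 4},
  {"ax": 0, "ay": 0, "az": -0.9, "tx": 0, "ty": 0, "tz": 0, "claw": 4},
  {"ax": 0, "ay": 0, "az": -1.05, "tx": 0, "ty": 0, "tz": 0, "claw": 4},
  {"ax": 0, "ay": 0, "az": -1.15, "tx": 0, "ty": 0, "tz": 0, "claw": 4},
  {"ax": 0, "ay": 0, "az": -1.2, "tx": 0, "ty": 0, "tz": 0, "claw": 4},
  {"ax": 0, "ay": 0, "az": -1.2, "tx": 0, "ty": 0, "tz": 0, "claw": 4},
  {"ax": 0, "ay": 0, "az": -1.2, "tx": 0, "ty": 0, "tz": 0, "claw": 4},
])

```text
time_s: 27.82
tool_pos: [0.5761, -0.0416, 0.1024]
orientation: [3.14, -0.001, 0.455]
wrist_force: [-3.9, -0.4, 5.5]
grip_width: 0.109
grip_force: 50.5
```

Emit:
step_arm([
  {"ax": 0, "ay": 0, "az": 0, "tx": 0, "ty": 0, "tz": 0, "claw": 40},
  {"ax": 0, "ay": 0, "az": 0, "tx": 0, "ty": 0, "tz": 0, "claw": 40},
  {"ax": 0, "ay": 0, "az": 0, "tx": 0, "ty": 0, "tz": 0, "claw": 40},
  {"ax": 0, "ay": 0, "az": 0, "tx": 0, "ty": 0, "tz": -50, "claw": 40},
  {"ax": 0, "ay": 0, "az": 0, "tx": 0, "ty": 0, "tz": -80, "claw": 40},
  {"ax": 0, "ay": 0, "az": 0, "tx": 0, "ty": 0, "tz": -80, "claw": 40},
  {"ax": 0, "ay": 0, "az": 0, "tx": 0, "ty": 0, "tz": -80, "claw": 40},
])

```text
time_s: 28.7
tool_pos: [0.5756, -0.0412, 0.1803]
orientation: [-3.141, 0.0, 0.455]
wrist_force: [-0.6, -0.5, 0.1]
grip_width: 0.467
grip_force: 0.0
```

```bash
python3 bar.py
python3 - <<'E'
from h import *
np.set_printoptions(precision=4,suppress=True,linewidth=150)
d=cam('wrist'); print(manip.get_state()['tool_pos'],manip.get_state()['wrist_force'])
u,v=proj(d,[[.576,-.041,.1135]])[0].astype(int); g=cv2.cvtColor(d['color'],cv2.COLOR_RGB2GRAY); print(u,v)
print(g[max(0,v-36):v+36:4,u-36:u+36:4])
E
```

```text
dark [344.0194 304.9412] [ 299  254   98   99 4186] safe xy mm -19.786279806470894 -6.529323744677217
[ 0.5753 -0.0414  0.1798] [ 0.2586 -0.1547 -0.149 ]
279 222
[[166 165 106 102 102  81  31  63  79  78  77  79  73  44  46  47  44  53]
 [167 161 160 149  81  42  56  76  77  66  72  77  63 105  42  45  46  75]
 [166 163 160 151  97  43  73  78  69  74  92  64  89 104 127  99 130 131]
 [163 161 160 138  30  72  77  60   3   5   4  52 108 142 132 131 132 131]
 [164 157 144  33  64  69  31  10  11  13  11  11  20 133 131 130 130 132]
 [141 141 108  70  76  31  26  12  13  14  12  12  12  67 132 131 131 123]
 [145 143  63 110  83  22  25  11  11  12  12  21  13  22 127 130 127  48]
 [148 146  78 114 109  24  26  13  18  26  25  22  27  25 123 132  57 161]
 [143 143 124  95 108  19  22  14  17  21  22  23  25  26 119 103 113 208]
 [146 144 146 108  85  18  22   9  17  22  23  22  25  24  98  70 210 208]
 [147 138 146  84  84  65  20  10  15  20  21  22  22  47  44 188  86 101]
 [148 146  83  84  87  88  44   9  13  17  17  16  36  49 177 193 204 188]
 [141 144 102  86  89  86  89  93  15  18  17 107  52 153 191 189 188 186]
 [141 143 143  95  86  88  38  32  12  17  16  67 112 191 191 187 167 186]
 [146 141 145 145 107  54  32  85   9  14  17  72 188 193 186 180 187 191]
 [143 146 143 136 136  31  32  45 116 149 158  72 194 186 179 190 189 186]
 [143 140 142 142 118  33  32  32  33  56 147 160 113 116  41  85 170 187]
 [146 143 136 137  81  34  34  32  31 164 194 150 152 155 136 125  68 191]]
```

Run:
```python
from h import *
np.set_printoptions(precision=1,suppress=True)
s=cam('scene'); g=cv2.cvtColor(s['color'],cv2.COLOR_RGB2GRAY)
O=np.array([.548,-.1259,0]); y=np.radians(-10.6); X=np.array([np.cos(y),np.sin(y),0]); Y=np.array([-np.sin(y),np.cos(y),0])
P=lambda x,yy,z:proj(s,[O+x*X+yy*Y+[0,0,z]])[0]
for x in(-.024,-.019,-.014): print(x,np.array([P(x+a,-.028,z) for a in(-.006,.006) for z in(.0826,.1026)]).mean(0))
c=P(-.024,-.028,.0926).astype(int); print(c); print(g[c[1]-12:c[1]+12:2,c[0]-14:c[0]+15:1])
# lookers-on: graduate foot / spool / bottle / can colours unchanged
for n,p in(('grad',[.398,-.498,.19]),('bottle',[.406,-.21,.08]),('spool',[.660,-.316,.063]),('can',[.628,-.4965,.051])):
    u,v=proj(s,[p])[0].astype(int); o=cv2.imread('pics/scene0.png'); o=cv2.resize(o,(560,420),interpolation=cv2.INTER_AREA); n0=s['color'][:,:,::-1]
    print(n,(u,v),np.abs(n0[v-8:v+9,u-8:u+9].astype(int)-o[v-8:v+9,u-8:u+9]).mean())
```

```text
-0.024 [251.1 213.1]
-0.019 [253.3 212.9]
-0.014 [255.4 212.7]
[251 213]
[[158 148 139 156 166 180 168  82   0   4   6  33  88 126 124 117 122 130
  125 121 111 126 121 119 146 157 163 151 154]
 [134 146 141 140 138 141 120  48   1  13  17  19  27  57  89  98 129 162
  161 161 160 164 161 161 158 156 158 177 183]
 [156 156 156 162 151 146 128  45   1   7  15  18  19  12  92 163 152 122
  134 141 146 162 162 153 158 169 163 164 170]
 [174 171 178 187 151  29   0   2  15   9   2  29  13  15  10  41 144 195
  180 171 173 174 183 182 183 183 181 180 181]
 [188 181 181 182 189 159  42  10   8   7  18  16  18  21   6   0  91 167
  186 178 179 178 178 179 175 181 182 181 181]
 [160 186 181 180 185 190 161  35  12  17   3  14  14  10   9   5  78 158
  194 185 179 180 178 180 179 181 181 182 182]
 [125 160 193 184 180 183 192 159  50  13   6  11   1  14  16   1   1  27
  138 195 183 175 177 177 177 181 180 180 181]
 [130 107 145 193 182 176 178 184 183 130   7  11  12  38  64  64  18   4
   23 134 187 183 176 179 177 182 182 185 183]
 [ 93 131 111 142 190 186 180 182 183 172 134 133 161 158 158 158 157 163
  156 151 148 163 184 183 173 164 157 154 158]
 [ 50  91 131 107 137 189 183 182 184 179 183 177 178 186 178 177 178 185
  181 182 186 187 186 185 186 189 193 190 189]
 [ 57  47  74 146 182 184 173 136 143 183 201 205 208 200 192 184 176 155
  144 140 141 141 140 130 127 119 123 126 114]
 [ 55  55  56  74 110 113 117 128 122 122 117  95  88  80  66  60  76  89
   88  98  99  90  93  88  87  76  69  71  76]]
grad (np.int64(266), np.int64(245)) 16.836216839677046
bottle (np.int64(212), np.int64(237)) 23.80161476355248
spool (np.int64(342), np.int64(243)) 13.441753171856979
can (np.int64(379), np.int64(290)) 9.129181084198386
```

```bash
python3 -c "
from rig import workorder
print(workorder.job_done())"
```

```text
the job is handed in; nothing more can be done
None
```

I handed the job in at about 29 s, and the judge gave no verdict: the roll stands in the middle cell, the cover measured shut, the catch knob is turned the full 1.2 rad, and the graduate, bottle, can and spool were not touched as far as I could tell.

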